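Load the forming board in the lever press and set the pressure lever

TASK

Swing the press lever right back to raise the clamp arm, then, with the arm still raised, slide the forming board (the brown board with the upright grip) nose first under it along the bed until it is fully home against the back stop. Then bring the lever forward and leave it lined up with the red tab on the disc, so that the arm clamps the board. Let go of everything, do not knock the lamp over the bed, and leave the other things on the bench where they are.

Things in the scene. Friction and masses are not known exactly. Their poses are not given: they have to be found in the camera images.
- press: Green bench press, fixed. Origin on the table; x (about the robot's left) from its open loading side to its back, y (towards the robot) to the lever's side, z up. Bed: plate 15 mm high, x -80 to +140, y -70 to +70 mm. Gear case: x -70 to +10, y +70 to +130 mm, 108 mm high, with a white disc (radius 75 mm round the lever's pivot, y +130 to +138 mm).
- bed_entry (a point): Middle of the entry between the two aluminium side guides, on the bed's upper face (15 mm above the table), at x = -63 mm of the press. The guides are 12 mm high, about 115 mm apart here, narrowing to 98 mm over the first 33 mm and then parallel up to the back stop.
- stop_face (a point): Middle of the front face of the steel back stop (30 mm high), at x = +50 mm of the press, 22 mm above the table: the board's nose must meet this face.
- clamp_pad (a point): Underside of the round rubber pad (32 mm across) at the front of the sprung steel clamp arm over the bed (30 mm wide, hinged at the back, front end at x = -30 mm of the press). The lever moves the arm through a spring: at 1.8 rad the pad is about 20 mm above a board's upper face; below about 0.7 rad it presses on a board there, by some 3 to 9 N, more at smaller angles.
- lamp_edge (a point): Middle of the front edge of the flat white work lamp over the bed: 220 x 120 x 18 mm, underside 195 mm above the table, x -90 to +130 and y -60 to +60 mm of the press. Under it the loading side can be reached only with the tool tilted, its upper end leaning towards the press's -x, the robot's right (about 35 degrees suits).
- lamp: The same lamp with its post at the back of the press, fixed; its origin and axes are those of the press.
- lever_pivot (a point): The lever's pivot, 80 mm above the table: the lever turns about the press's y axis through this point.
- lever (a joint): Angle of the lever, rad, 0 to 1.8. At 0 it points towards the loading side (-x of the press) and 20 degrees (0.349 rad) above level; it grows as the lever swings up and over to the back (+x); 1.8 is fully back. Stays where it is left (stiff hinge: 0.6 N m, about 4 N at the grip).
- lever_grip (a point): Centre of the lever's black grip, 160 mm from the pivot, straight along the lever. The grip is 62 mm long along the lever and 26 x 26 mm across; pinched across the press's y it turns easily between the fingers. The rest is a steel bar 14 mm thick. Axes: the press's at lever angle 0, turning with the lever.
- tab (a joint): Angle of the red tab, rad, in the same measure as the lever: the angle at which the lever must be left. A mark only, not to be moved.
- tab_tip (a point): Outer end of the red tab (12 mm wide) at the rim of the white disc, 112 mm from the pivot and 19 mm to the press's -y side of the lever. Its axes are parallel to the lever's when the lever stands at the tab.
- board_grip (a point): Centre of the upright dark grip on the forming board: 50 (x) x 26 (y) x 60 mm tall, on a flat brown board 160 (x) x 90 (y) x 14 mm; 0.15 to 0.27 kg in all. The nose lies 130 mm ahead (+x) of this point, the tail 30 mm behind, the underside 44 mm below. Fully home it is at x -80, y 0, z 59 mm of the press. Starts flat on the table, to the right of the press, nose about towards the robot's left.
- glue: Bystander: white glue bottle, 52 mm across, 130 mm tall, standing. Origin at its underside.
- spool: Bystander: green spool, 60 mm across, 60 mm tall, standing. Origin at its underside.
- brush: Bystander: brush, 150 mm, lying, bristles pointing left. Origin at its underside.
- pot: Bystander: white ceramic cup, 80 mm across, 85 mm tall. Origin at its underside.
Things that resemble listed ones, but are neither listed nor needed, are in the scene too. Leave any green or orange look-alike of the part that bears board_grip alone.

How it is judged:
On the way, in this order (a step that is already met when the one before it is completed fails the run):
1. the lever is swung right back (beyond 1.5 rad) (value of joint lever above 1.5 rad), for 0.2 s.
2. with the arm still raised (lever beyond 1.2 rad) the board is fully home on the bed against the stop (x of board_grip in the frame of press between -0.086 and -0.074 m and y of board_grip in the frame of press between -0.008 and 0.008 m and z of board_grip in the frame of press below 0.064 m and angle between the x axis of board_grip and the x axis of press, either way round below 0.09 rad and value of joint lever above 1.2 rad), for 0.2 s.
At the end, for the whole second after the job is handed in: The board lies flat on the bed against the stop (its grip within 6 mm along and 8 mm across of the home place, square within 5 degrees) and at rest, the lever stands within 0.07 rad (4 degrees) of the red tab, and the arm presses on the board (over 0.5 N) (x of board_grip in the frame of press between -0.086 and -0.074 m and y of board_grip in the frame of press between -0.008 and 0.008 m and z of board_grip in the frame of press below 0.064 m and angle between the x axis of board_grip and the x axis of press, either way round below 0.09 rad and angle between the x axis of lever_grip and the x axis of tab_tip, either way round below 0.07 rad and contact force between clamp_arm and board above 0.5 N and linear speed of board below 0.02 m/s); the robot touches nothing.
It fails at once if the lamp is knocked (over 5 N from the robot or the board) (contact force between lamp and the arm above 5 N or contact force between lamp and the fingers above 5 N or contact force between lamp and board above 5 N).
It fails at once if one of the other loose things (glue bottle, spool, brush, cup) is moved by more than 30 mm (distance of any of glue, spool, brush, pot from where it was at the start of the episode above 0.03 m).
It also fails if it takes over 72 s, if anything falls off the work surface, if the arm or the gripper's body presses on something with over 40 N, if the wrist force passes 120 N, or if a joint passes its speed limit or range.

ROBOT

A 6-joint arm with a two-finger parallel gripper is mounted at the origin on the work surface. World frame = base frame: x ahead of the robot, y to its left, z up, the work surface at z = 0. Lengths are in m, angles in rad, forces in N, time in s.
With the tool pointing down it reaches from about 0.275 to 0.85 m from the base axis. Payload 5.2 kg.
Tool frame: the origin (TCP) lies midway between the tips of the shut fingers; the grasp point (between the pads) lies manip.tcp_to_grasp behind it (manip.tcp_to_grasp is the distance from the TCP to the grasp point, in m); z points along the fingers, y is the direction in which the jaws open and shut (so a half turn about z gives the same grasp; the last joint's range is limited). The gripper opens to 85 mm and grips with 20 to 120 N. Pads are 22 mm wide; open, the fingers measure 114 mm over their backs; the gripper's body (76 mm by 85 mm) begins 54 mm behind the grasp point. The pads swing forward as they close: fully open they stand 13 mm farther back than shut.
Start: joints at [-1.354, 0.259, 1.535, -0, 1.348, -0.203], TCP at [0.224, -0.502, 0.203] pointing down, gripper open.
Joint ranges: [-3.14, 3.14], [-0.91, 2.08], [0.19, 2.58], [-1.22, 4.36], [0.22, 2.71], [-3.12, 3.12]. Speed limits (rad/s): [2.57, 2.57, 3.14, 3.14, 3.14, 3.14].

INTERFACE

Orientations are given as a unit quaternion [w, x, y, z].
In Python, from rig import manip gives the robot as it stands.
- The arm moves only by the tool move_arm, never from a script. Its argument "series" is a list of rows, each an object of numbers: "tx", "ty", "tz": the shift along the tool's x, y, z in mm; "wx", "wy", "wz": the turn, a rotation vector about the tool's x, y, z in rad; "claw": the closure, from 0 (fully open) to 1 (shut). A call has 1 to 20 rows; each row is the pose to reach, as a shift and turn from the pose measured when the call began, along the tool's axes at that moment; what a row does not reach only later rows make up. A row lasts 1/8 s, in which the tool goes at most 62.5 mm and 10.7 degrees, less where a joint would pass 70% of its speed; a pose out of reach is approached as far as the arm can. A call with a gripper value outside its range is refused whole. The fingers move at their own pace and stop on an object; "grip_force" is the grip in N (left out, the last holds). Time passes only in rows, so rows that repeat a pose let the fingers close. It gives the time, the measured TCP pose, the force and the opening at its end, in the units of the state.
- manip.sense(): the state, without advancing time (a new reading comes with each control period).
- manip.snapshot(name): name is "scene" or "top" or "wrist"; returns a dict with "frame" (480x640x3 uint8, red, green, blue), "fov_y" (degrees; the focal length in pixels is half the picture's height over the tangent of half this angle, whatever the lens; pixels are square), "cx", "cy" (the principal point, pixels), "rvec" (rotation vector, rad) and "tvec" (3), from world to camera coordinates, as OpenCV has them; the wrist camera has in their place "T_tool_cam" (4x4, takes a point from camera to tool coordinates, whose origin is the TCP and whose axes are the flange's). Camera axes: x right, y down, z forward; pixel columns grow to the right and rows downward; lengths in m; the calibration is good to about 2 mm. A picture is of the moment at which its call begins: read the wrist's pose just before it. There is no depth.
- manip.close_job(): hands the job in, once; it reports no verdict.
The state is a dict: "time": time; "joint_pos": joint angles; "qvel": joint speeds; "effort": joint torques, N m; "eef_pos": TCP position; "ee_rot": TCP orientation; "contact_force": force on the tool from outside, world axes, zero at the start; "wrist_torque": the same for the moment, N m; "width": finger opening in m.
Only numpy, scipy, OpenCV 4.12 (cv2) and the standard library are available. Lean on these libraries where they do the work, as an engineer would, in place of code of your own. Each camera call takes 0.05 s, during which the arm holds its last target.

## Working session

There is one attempt and no reset: what is moved stays moved. The work goes in short steps, Python scripts to look and compute and a tool call to move; the robot and the scene stay as the last step left them, time stands still between calls to the robot, and variables do not carry over. Pictures are saved under pics/ and viewed, and the job is handed in when it is done.

Besides the shell and the picture viewer there is one more tool, called after "Emit:" by a JSON object that holds its "fn" and its "kwargs". move_arm: Moves the arm, as the interface text tells. Its arguments: {"type":"object","properties":{"series":{"type":"array"},"grip_force":{"type":"number"}},"required":["series"]}

```bash
ls; mkdir -p pics; python3 - <<'E'
from rig import manip
import cv2,numpy as np
s=manip.sense();print(s, manip.tcp_to_grasp)
for n in ["scene","top","wrist"]:
    d=manip.snapshot(n);cv2.imwrite(f"pics/{n}0.png",d["frame"][:,:,::-1])
    np.save(f"pics/{n}0.npy",d,allow_pickle=True)
    print(n,{k:v for k,v in d.items() if k!="frame"})
E
```

```text
pics
{'time': 0.0, 'joint_pos': array([-1.35382201e+00,  2.59335626e-01,  1.53608591e+00,  3.51216348e-05,
        1.34798942e+00, -2.02797979e-01]), 'qvel': array([-3.22606263e-04, -1.27684414e-03, -8.89970486e-04,  9.11771582e-05,
        2.57528290e-04, -6.52097882e-04]), 'effort': array([ 2.05373522e-03, -4.46020031e+01, -2.90571624e+01, -1.42810921e-05,
        1.15507550e-02, -1.19967754e-05]), 'eef_pos': array([ 0.22406286, -0.50166438,  0.20257757]), 'ee_rot': array([-9.09249478e-04,  9.78055049e-01,  2.08344651e-01,  1.06786066e-05]), 'contact_force': array([0.64600643, 0.09803104, 0.23757626]), 'wrist_torque': array([-0.05390074,  0.01326092,  0.0162533 ]), 'width': 0.08581101591187237} 0.0187
scene {'fov_y': 48.855948178151166, 'cx': 326.7945529873615, 'cy': 236.07824714999208, 'rvec': array([ 2.28786064,  1.24968891, -0.38431959]), 'tvec': array([-0.15543702, -0.33394211,  1.92128325])}
top {'fov_y': 42.81138490803667, 'cx': 317.98049436987355, 'cy': 236.63766420224053, 'rvec': array([ 2.15878317, -2.20814186,  0.08585573]), 'tvec': array([-0.1061379 ,  0.50725391,  1.87263865])}
wrist {'fov_y': 66.58134209581532, 'cx': 322.83957330427404, 'cy': 244.91145794772117, 'T_tool_cam': array([[-7.20373472e-04, -9.53644075e-01, -3.00935973e-01,
         7.69889185e-02],
       [ 9.99999740e-01, -6.75733091e-04, -2.52427204e-04,
         3.40384241e-04],
       [ 3.73733119e-05, -3.00936076e-01,  9.53644313e-01,
        -1.69802078e-01],
       [ 0.00000000e+00,  0.00000000e+00,  0.00000000e+00,
         1.00000000e+00]])}
```

View pics/scene0.png

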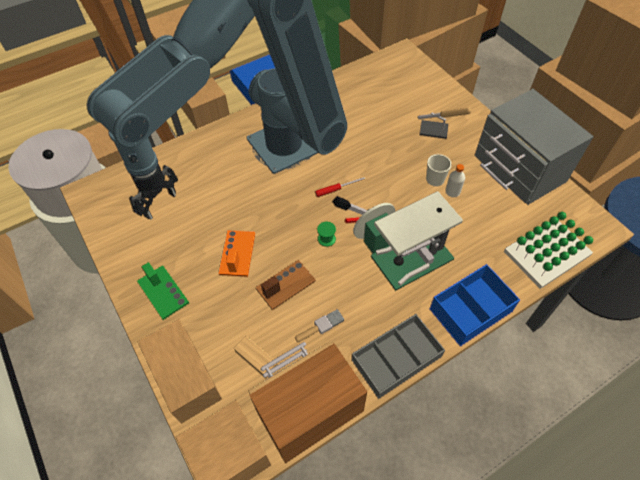

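View pics/top0.png

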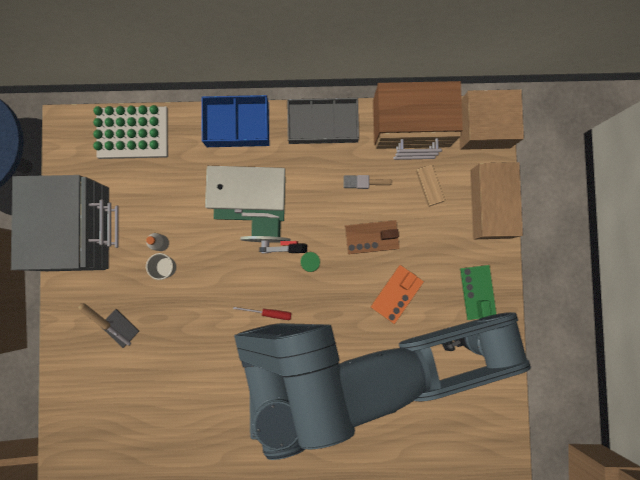

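View pics/wrist0.png

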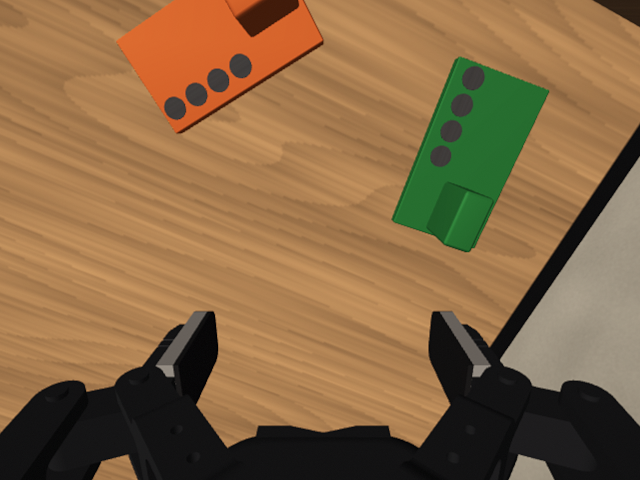

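The top view shows the brown board at about (372,237), nose to the left. The press is under the lamp at (245,190), the lever grip at (297,248) with a red tab beside it, and the spool at (310,262). I'll zoom in and set up helpers.

```bash
cat > h.py <<'E'
import numpy as np,cv2
from scipy.spatial.transform import Rotation as R
def load(f): return np.load(f,allow_pickle=True).item()
def cam(d,s=None):
    f=240/np.tan(np.radians(d["fov_y"])/2)
    K=np.array([[f,0,d["cx"]],[0,f,d["cy"]],[0,0,1]])
    if "rvec" in d:
        Rm=cv2.Rodrigues(np.array(d["rvec"]))[0];t=np.array(d["tvec"])
    else:
        w,x,y,z=s["ee_rot"];Rt=R.from_quat([x,y,z,w]).as_matrix()
        T=np.eye(4);T[:3,:3]=Rt;T[:3,3]=s["eef_pos"]
        M=np.linalg.inv(T@np.array(d["T_tool_cam"]));Rm=M[:3,:3];t=M[:3,3]
    return K,Rm,t
def ray(c,uv):
    K,Rm,t=c
    v=np.linalg.inv(K)@np.array([uv[0],uv[1],1.]);return -Rm.T@t,Rm.T@(v/np.linalg.norm(v))
def onz(c,uv,z):
    o,v=ray(c,uv);return o+v*(z-o[2])/v[2]
def tri(c1,u1,c2,u2):
    o1,a=ray(c1,u1);o2,b=ray(c2,u2)
    k=np.linalg.lstsq(np.c_[a,-b],o2-o1,rcond=None)[0]
    p,q=o1+a*k[0],o2+b*k[1];return (p+q)/2,np.linalg.norm(p-q)
def proj(c,p):
    K,Rm,t=c;q=K@(Rm@np.array(p)+t);return q[:2]/q[2]
E
python3 - <<'E'
from h import *
a=load("pics/top0.npy")["frame"][:,:,::-1];b=load("pics/scene0.npy")["frame"][:,:,::-1]
cv2.imwrite("pics/t_z.png",cv2.resize(a[150:280,190:420],None,fx=3.4,fy=3.4,interpolation=cv2.INTER_CUBIC))
cv2.imwrite("pics/s_z.png",cv2.resize(b[150:320,240:480],None,fx=3.3,fy=3.3,interpolation=cv2.INTER_CUBIC))
E
```

```text
(no output)
```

View pics/t_z.png

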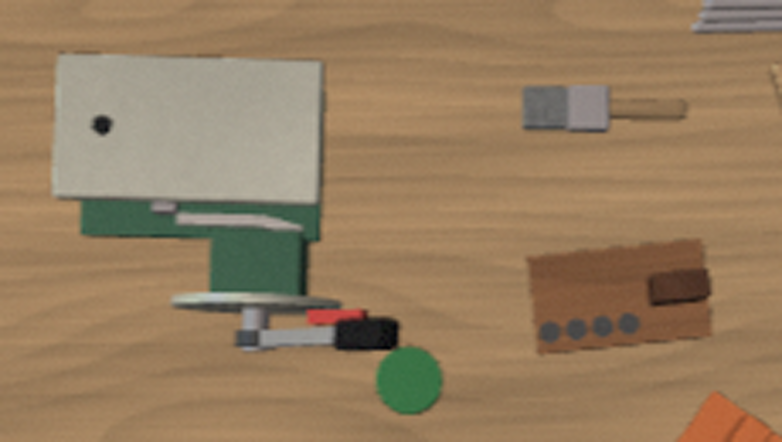

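View pics/s_z.png

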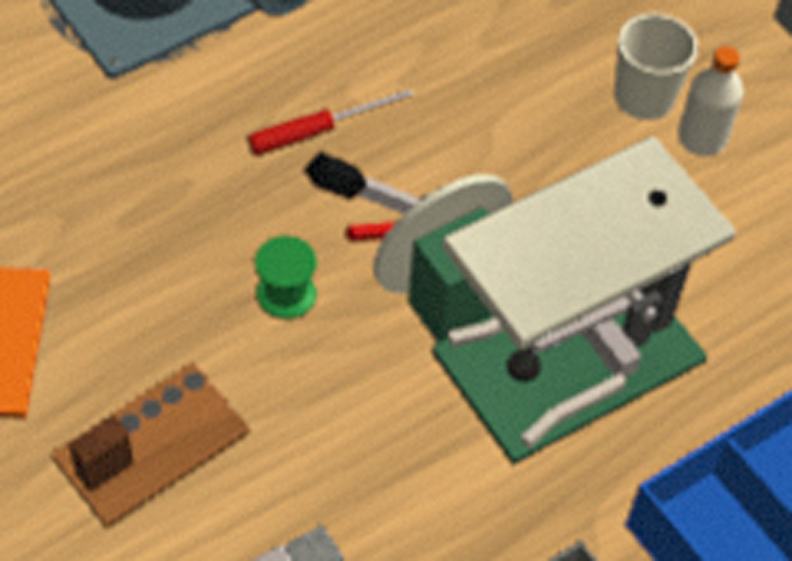

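```bash
python3 - <<'E'
from h import *
np.set_printoptions(precision=4,suppress=True)
T=cam(load("pics/top0.npy"));S=cam(load("pics/scene0.npy"))
t=lambda u,v:(u/3.4+190-.35,v/3.4+150-.35); s=lambda u,v:(u/3.3+240-.35,v/3.3+150-.35)
print("lamp z.213")
L=[(58,53),(323,60),(320,203),(52,196)]; ex=[(130,-60),(-90,-60),(-90,60),(130,60)]
LS=[(655,138)]; 
A=[onz(T,t(*u),.213)[:2] for u in L]
LSp=[onz(S,s(*u),.213)[:2] for u in [(733,233),(525,342),(446,238),(655,137)]]
B=[onz(S,s(*u),.015)[:2] for u in [(515,460),(706,357)]]+[onz(T,t(*u),.015)[:2] for u in [(80,236)]]
for a in A:print(a)
print("scene");[print(a) for a in LSp];print("bed");[print(a) for a in B]
src=np.array(ex)/1000
def fit(src,dst):
    src=np.array(src);dst=np.array(dst);c=src.mean(0);d=dst.mean(0)
    H=(src-c).T@(dst-d);U,_,V=np.linalg.svd(H);Rm=V.T@np.diag([1,np.linalg.det(V.T@U.T)])@U.T
    o=d-Rm@c;print("yaw",np.arctan2(Rm[1,0],Rm[0,0]),"org",o,"res mm",1000*np.linalg.norm(dst-(src@Rm.T+o),axis=1));return Rm,o
fit(src,A);fit(src,LSp);
fit(np.array([(-80,-70),(140,-70),(140,70)])/1e3,B)
fit(np.r_[src,src,np.array([(-80,-70),(140,-70),(140,70)])/1e3],np.r_[A,LSp,B])
# board corners
print("board")
for z,us in((.014,[(527,257),(701,239),(711,338),(539,354)]),):
    P=[onz(T,t(*u),z)[:2] for u in us]
    fit(np.array([(130,-45),(-30,-45),(-30,45),(130,45)])/1e3,P)
P=[onz(S,s(*u),.014)[:2] for u in [(195,365),(248,428),(110,523),(53,454)]]
fit(np.array([(130,45),(130,-45),(-30,-45),(-30,45)])/1e3,P)
print("spool",onz(T,t(409,380),.06))
print("brush",onz(T,t(525,108),.01),onz(T,t(686,108),.01))
E
```

```text
lamp z.213
[0.6972 0.1897]
[ 0.6865 -0.0282]
[ 0.5682 -0.0235]
[0.5789 0.1957]
scene
[0.7001 0.1845]
[ 0.6916 -0.0275]
[ 0.5731 -0.0215]
[0.5843 0.1948]
bed
[ 0.7008 -0.0195]
[0.7105 0.1958]
[0.5671 0.2064]
yaw 1.5228181714925457 org [0.6318 0.0635] res mm [0.9876 1.4384 0.694  0.9818]
yaw 1.5192765730686868 org [0.6362 0.0626] res mm [5.5367 2.8956 3.0115 1.538 ]
yaw 1.5280310657357146 org [0.6333 0.0619] res mm [1.8124 3.3272 2.753 ]
yaw 1.523228002673521 org [0.6338 0.0628] res mm [2.6366 3.4134 1.5502 1.1273 5.2419 3.3048 4.4705 4.3969 1.395  3.5279
 3.4233]
board
yaw 1.6479983225584574 org [ 0.5042 -0.3344] res mm [0.3067 0.4417 1.2671 1.6421]
yaw 1.6559968295706529 org [ 0.5104 -0.3351] res mm [3.5886 3.8084 3.4163 1.2339]
spool [ 0.4273 -0.0915  0.06  ]
brush [ 0.6768 -0.2031  0.01  ] [ 0.6735 -0.3512  0.01  ]
```

```bash
python3 - <<'E'
from h import *
np.set_printoptions(precision=4,suppress=True)
T=cam(load("pics/top0.npy"));S=cam(load("pics/scene0.npy"))
t=lambda u,v:(u/3.4+190-.35,v/3.4+150-.35); s=lambda u,v:(u/3.3+240-.35,v/3.3+150-.35)
yaw=1.523;o=np.array([.633,.063]);Rm=np.array([[np.cos(yaw),-np.sin(yaw)],[np.sin(yaw),np.cos(yaw)]])
pr=lambda p:np.r_[Rm.T@(p[:2]-o),p[2]]
for n,a,b in (("gripc",(367,334),(335,174)),("tabtip",(366,316),(350,232)),("disc c",(255,300),(443,233))):
    p,g=tri(T,t(*a),S,s(*b));print(n,p,pr(p),g)
def onplane(c,uv,y): 
    oo,v=ray(c,uv); po=pr(oo);pv=np.r_[Rm.T@v[:2],v[2]]
    return po+pv*(y-po[1])/pv[1]
for y in (.15,.157):
  print(y,"grip",onplane(S,s(335,174),y),"tip outer",onplane(S,s(309,165),y),"bar",onplane(S,s(405,199),y))
print("tab",onplane(S,s(350,232),.134),onplane(S,s(385,230),.134))
# disc ellipse extremes: scene
print("disc ends",[onplane(S,s(*u),.138) for u in ((507,190),(377,265),(395,290),(490,178))])
E
```

```text
gripc [ 0.4606 -0.0594  0.2045] [-0.1305  0.1664  0.2045] 0.0003973821596171004
tabtip [ 0.4803 -0.0561  0.1377] [-0.1262  0.1468  0.1377] 0.002105656011087199
disc c [0.4988 0.0405 0.0841] [-0.0289  0.1329  0.0841] 0.002965814242506516
0.15 grip [-0.1404  0.15    0.2299] tip outer [-0.1662  0.15    0.2594] bar [-0.0651  0.15    0.1423]
0.157 grip [-0.1361  0.157   0.219 ] tip outer [-0.1621  0.157   0.2488] bar [-0.0601  0.157   0.1306]
tab [-0.1332  0.134   0.1586] [-0.0959  0.134   0.1351]
disc ends [array([0.0431, 0.138 , 0.0967]), array([-0.0994,  0.138 ,  0.0764]), array([-0.0767,  0.138 ,  0.0167]), array([0.0203, 0.138 , 0.1306])]
```

```bash
cat >> h.py <<'E'
PY=1.523;PO=np.array([.633,.063])
def setp(y,o):
    global PY,PO;PY=y;PO=np.array(o)
def w2p(p):
    c,s=np.cos(PY),np.sin(PY);d=np.array(p[:2])-PO;return np.r_[c*d[0]+s*d[1],-s*d[0]+c*d[1],p[2]]
def p2w(p):
    c,s=np.cos(PY),np.sin(PY);return np.r_[PO+[c*p[0]-s*p[1],s*p[0]+c*p[1]],p[2]]
def toolR(phi,tilt=0):
    # tool x at world yaw phi, pointing down; tilt: top leans to -x(tool yaw dir)
    z=np.array([np.sin(tilt)*np.cos(phi),np.sin(tilt)*np.sin(phi),-np.cos(tilt)])
    x=np.array([np.cos(tilt)*np.cos(phi),np.cos(tilt)*np.sin(phi),np.sin(tilt)])
    return np.c_[x,np.cross(z,x),z]
def curR(s):
    w,x,y,z=s["ee_rot"];return R.from_quat([x,y,z,w]).as_matrix()
def row(s,grasp,Rt,g=.0187):
    """row for grasp point target (world)"""
    R0=curR(s);tcp=np.array(grasp)+Rt[:,2]*g
    d=R0.T@(tcp-s["eef_pos"])*1000;w=R.from_matrix(R0.T@Rt).as_rotvec()
    print("tx %.1f ty %.1f tz %.1f wx %.3f wy %.3f wz %.3f"%(*d,*w))
E
python3 - <<'E'
from h import *
from rig import manip
s=manip.sense()
row(s,[.461,-.06,.32],toolR(1.523),0)
E
```

```text
tx 396.4 ty -307.0 tz -116.7 wx -0.001 wy -0.001 wz -1.103
```

Emit:
{"fn": "move_arm", "kwargs": {"series": [{"tx":50,"ty":-40,"tz":-117,"wz":-0.3},{"tx":396,"ty":-307,"tz":-117,"wz":-1.1},{"tx":396,"ty":-307,"tz":-117,"wz":-1.1},{"tx":396,"ty":-307,"tz":-117,"wz":-1.1},{"tx":396,"ty":-307,"tz":-117,"wz":-1.1},{"tx":396,"ty":-307,"tz":-117,"wz":-1.1},{"tx":396,"ty":-307,"tz":-117,"wz":-1.1},{"tx":396,"ty":-307,"tz":-117,"wz":-1.1},{"tx":396,"ty":-307,"tz":-117,"wz":-1.1},{"tx":396,"ty":-307,"tz":-117,"wz":-1.1},{"tx":396,"ty":-307,"tz":-117,"wz":-1.1},{"tx":396,"ty":-307,"tz":-117,"wz":-1.1},{"tx":396,"ty":-307,"tz":-117,"wz":-1.1}]}}

```text
invalid input
```

```bash
cat > look.py <<'E'
import sys
from h import *
from rig import manip
n=sys.argv[1]
s=manip.sense();d=manip.snapshot("wrist");np.save(f"pics/{n}.npy",dict(d,s=s),allow_pickle=True);cv2.imwrite(f"pics/{n}.png",d["frame"][:,:,::-1])
print(s["time"],s["eef_pos"],s["joint_pos"].round(3),s["contact_force"].round(1),s["width"])
E
python3 look.py w1
```

```text
0.15 [ 0.22409197 -0.50179751  0.2027537 ] [-1.354  0.259  1.536 -0.     1.348 -0.203] [-0.4  0.2  0.8] 0.08548607503131597
```

View pics/w1.png

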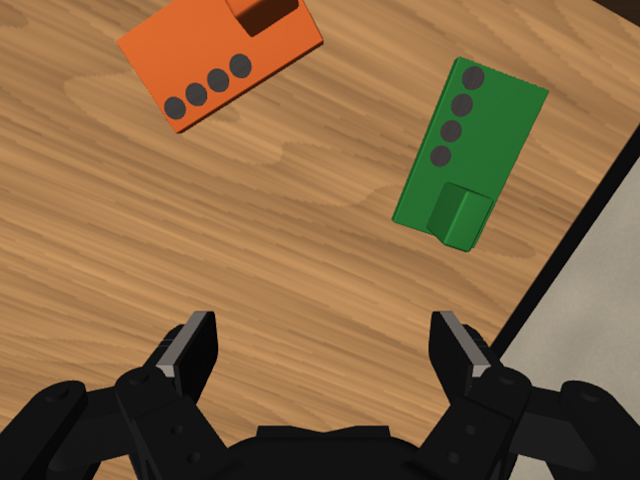

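The call was refused, probably because the rows need every key.

Emit:
{"fn": "move_arm", "kwargs": {"series": [{"tx":50,"ty":-40,"tz":-117,"wx":0,"wy":0,"wz":-0.3,"claw":0},{"tx":396,"ty":-307,"tz":-117,"wx":0,"wy":0,"wz":-1.1,"claw":0},{"tx":396,"ty":-307,"tz":-117,"wx":0,"wy":0,"wz":-1.1,"claw":0},{"tx":396,"ty":-307,"tz":-117,"wx":0,"wy":0,"wz":-1.1,"claw":0},{"tx":396,"ty":-307,"tz":-117,"wx":0,"wy":0,"wz":-1.1,"claw":0},{"tx":396,"ty":-307,"tz":-117,"wx":0,"wy":0,"wz":-1.1,"claw":0},{"tx":396,"ty":-307,"tz":-117,"wx":0,"wy":0,"wz":-1.1,"claw":0},{"tx":396,"ty":-307,"tz":-117,"wx":0,"wy":0,"wz":-1.1,"claw":0},{"tx":396,"ty":-307,"tz":-117,"wx":0,"wy":0,"wz":-1.1,"claw":0},{"tx":396,"ty":-307,"tz":-117,"wx":0,"wy":0,"wz":-1.1,"claw":0},{"tx":396,"ty":-307,"tz":-117,"wx":0,"wy":0,"wz":-1.1,"claw":0},{"tx":396,"ty":-307,"tz":-117,"wx":0,"wy":0,"wz":-1.1,"claw":0}]}}

```text
time: 1.7
eef_pos: [0.4601, -0.0613, 0.32]
ee_rot: [-0.001, 0.725, 0.688, -0.0]
contact_force: [1.1, 0.3, 0.4]
width: 0.0855
```

```bash
python3 look.py w2
```

```text
1.7 [ 0.46011167 -0.06130897  0.32003989] [-3.740e-01  4.600e-02  1.509e+00  1.000e-03  1.588e+00 -3.210e-01] [1.1 0.3 0.4] 0.08549745486967074
```

View pics/w2.png

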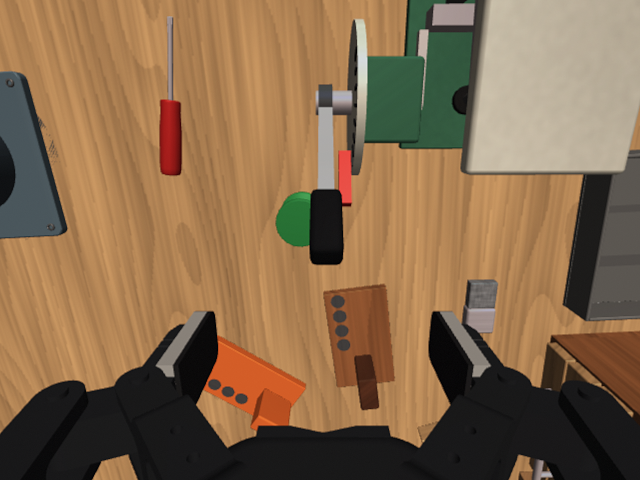

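The lever grip is at (326,227), the hub at (325,98), the red tab tip at (345,205), the spool at (297,220) and the board at (359,335). All are clear in this view.

```bash
python3 - <<'E'
from h import *
np.set_printoptions(precision=4,suppress=True)
d=load("pics/w2.npy");W=cam(d,d["s"]);T=cam(load("pics/top0.npy"));S=cam(load("pics/scene0.npy"))
print("lamp corner(-90,60)",w2p(onz(W,(464,173),.204)),w2p(onz(W,(628,175),.204)))
print("bed corner(-80,70)",w2p(onz(W,(400,148),.015)))
for n,u in (("case top corner(-70,70..)",(420,141)),("case -70,130",(364,143)),("case +10,70",(424,57))):print(n,w2p(onz(W,u,.108)))
P=[onz(W,u,.014)[:2] for u in ((324,291),(385,285),(394,381),(337,388))]
e=np.array([(130,45),(130,-45),(-30,-45),(-30,45)])/1e3
M,_=cv2.estimateAffinePartial2D(e,np.array(P));print("board",P,np.arctan2(M[1,0],M[0,0]),M[:,2],np.hypot(M[0,0],M[1,0]))
print("board grip top",onz(W,(365,366),.074))
t=lambda u,v:(u/3.4+190-.35,v/3.4+150-.35); s=lambda u,v:(u/3.3+240-.35,v/3.3+150-.35)
for n,uw,us,ut in (("grip c",(326,228),s(335,174),t(367,334)),("tab tip",(345,204),s(350,232),t(366,316))):
    for a in ((W,uw,S,us),(W,uw,T,ut),(S,us,T,ut)):
        p,g=tri(*a);q=w2p(p);print(n,q,g,"ang",np.arctan2(q[2]-.08,-(q[0]+.03))-.349,np.hypot(q[2]-.08,q[0]+.03))
E
```

```text
lamp corner(-90,60) [-0.0882  0.0575  0.204 ] [-0.0905 -0.0694  0.204 ]
bed corner(-80,70) [-0.0781  0.0696  0.015 ]
case top corner(-70,70..) [-0.0671  0.0688  0.108 ]
case -70,130 [-0.0687  0.125   0.108 ]
case +10,70 [0.0091 0.0706 0.108 ]
board [array([ 0.4541, -0.2031]), array([ 0.5407, -0.1984]), array([ 0.5542, -0.3605]), array([ 0.4656, -0.3688])] 1.6465025905271906 [ 0.5075 -0.3333] 1.0149642688447593
board grip top [ 0.5042 -0.2874  0.074 ]
grip c [-0.131   0.1645  0.2069] 0.0007231059572637462 ang 0.5494105760321023 0.1621962230703452
grip c [-0.1309  0.1654  0.2056] 0.002373029114401427 ang 0.5452226152531778 0.16111800387043382
grip c [-0.1305  0.1664  0.2045] 0.0003973821596171711 ang 0.5427805100751811 0.15997762089447692
tab tip [-0.1252  0.1455  0.1386] 0.0010490458460694072 ang 0.20237136279130974 0.11176900201972235
tab tip [-0.1268  0.1456  0.128 ] 0.002145774078184529 ang 0.11096034253135617 0.10806889355076738
tab tip [-0.1262  0.1468  0.1377] 0.00210565601108722 ang 0.1913916709837329 0.11219932448070698
```

```bash
python3 - <<'E'
from h import *
from rig import manip
s=manip.sense();Rt=toolR(1.523)
def lev(th,r=.16): a=th+.349;return p2w([-.03-r*np.cos(a),.165,.08+r*np.sin(a)])
row(s,lev(.545)+[0,0,.05],Rt)
row(s,lev(.545),Rt)
for th in np.arange(.55,1.8,.1):
    print(round(th,2),end=" ");row(s,lev(th),Rt)
E
```

```text
tx 2.2 ty 1.8 tz 84.1 wx -0.001 wy -0.001 wz -0.005
tx 2.1 ty 1.8 tz 134.1 wx -0.001 wy -0.001 wz -0.005
0.55 tx 2.8 ty 1.8 tz 133.6 wx -0.001 wy -0.001 wz -0.005
0.65 tx 15.8 ty 1.7 tz 124.3 wx -0.001 wy -0.001 wz -0.005
0.75 tx 29.6 ty 1.6 tz 116.3 wx -0.001 wy -0.001 wz -0.005
0.85 tx 44.2 ty 1.6 tz 109.8 wx -0.001 wy -0.001 wz -0.005
0.95 tx 59.4 ty 1.5 tz 104.7 wx -0.001 wy -0.001 wz -0.005
1.05 tx 75.0 ty 1.4 tz 101.2 wx -0.001 wy -0.001 wz -0.005
1.15 tx 90.9 ty 1.3 tz 99.3 wx -0.001 wy -0.001 wz -0.005
1.25 tx 106.9 ty 1.2 tz 99.0 wx -0.001 wy -0.001 wz -0.005
1.35 tx 122.8 ty 1.1 tz 100.2 wx -0.001 wy -0.001 wz -0.005
1.45 tx 138.6 ty 1.1 tz 103.1 wx -0.001 wy -0.001 wz -0.005
1.55 tx 153.9 ty 1.0 tz 107.5 wx -0.001 wy -0.001 wz -0.005
1.65 tx 168.8 ty 0.9 tz 113.4 wx -0.001 wy -0.001 wz -0.005
1.75 tx 183.0 ty 0.8 tz 120.8 wx -0.001 wy -0.001 wz -0.005
```

Emit:
{"fn": "move_arm", "kwargs": {"series": [{"tx":2,"ty":2,"tz":50,"wx":0,"wy":0,"wz":-0.005,"claw":0},{"tx":2,"ty":2,"tz":90,"wx":0,"wy":0,"wz":-0.005,"claw":0},{"tx":2,"ty":2,"tz":120,"wx":0,"wy":0,"wz":-0.005,"claw":0},{"tx":2,"ty":2,"tz":134,"wx":0,"wy":0,"wz":-0.005,"claw":0},{"tx":2,"ty":2,"tz":134,"wx":0,"wy":0,"wz":-0.005,"claw":0.4},{"tx":2,"ty":2,"tz":134,"wx":0,"wy":0,"wz":-0.005,"claw":0.8},{"tx":2,"ty":2,"tz":134,"wx":0,"wy":0,"wz":-0.005,"claw":1},{"tx":2,"ty":2,"tz":134,"wx":0,"wy":0,"wz":-0.005,"claw":1},{"tx":2,"ty":2,"tz":134,"wx":0,"wy":0,"wz":-0.005,"claw":1}], "grip_force": 30}}

```text
time: 2.88
eef_pos: [0.4626, -0.0598, 0.1872]
ee_rot: [0.0, 0.724, 0.69, 0.0]
contact_force: [-2.2, -1.6, 6.3]
width: 0.0251
```

```bash
python3 look.py w3;python3 - <<'E'
from h import *
from rig import manip
s=manip.sense();Rt=toolR(1.523)
def lev(th,r=.16): a=th+.349;return p2w([-.03-r*np.cos(a),.165,.08+r*np.sin(a)])
for th in np.arange(.55,1.8,.1):
    print(round(th,2),end=" ");row(s,lev(th),Rt)
E
```

```text
2.875 [ 0.46257682 -0.05978537  0.18723912] [-0.368  0.119  1.751  0.     1.271 -0.321] [-2.2 -1.6  6.3] 0.025134503254127517
0.55 tx 1.2 ty -0.6 tz 0.7 wx 0.001 wy 0.000 wz 0.000
0.65 tx 14.2 ty -0.6 tz -8.6 wx 0.001 wy 0.000 wz 0.000
0.75 tx 28.0 ty -0.6 tz -16.6 wx 0.001 wy 0.000 wz 0.000
0.85 tx 42.6 ty -0.6 tz -23.1 wx 0.001 wy 0.000 wz 0.000
0.95 tx 57.8 ty -0.6 tz -28.2 wx 0.001 wy 0.000 wz 0.000
1.05 tx 73.4 ty -0.6 tz -31.7 wx 0.001 wy 0.000 wz 0.000
1.15 tx 89.3 ty -0.6 tz -33.7 wx 0.001 wy 0.000 wz 0.000
1.25 tx 105.3 ty -0.6 tz -34.0 wx 0.001 wy 0.000 wz 0.000
1.35 tx 121.2 ty -0.6 tz -32.8 wx 0.001 wy 0.000 wz 0.000
1.45 tx 136.9 ty -0.6 tz -30.0 wx 0.001 wy 0.000 wz 0.000
1.55 tx 152.3 ty -0.6 tz -25.6 wx 0.001 wy 0.000 wz 0.000
1.65 tx 167.2 ty -0.6 tz -19.7 wx 0.001 wy 0.000 wz 0.000
1.75 tx 181.4 ty -0.6 tz -12.3 wx 0.001 wy 0.000 wz 0.000
```

View pics/w3.png

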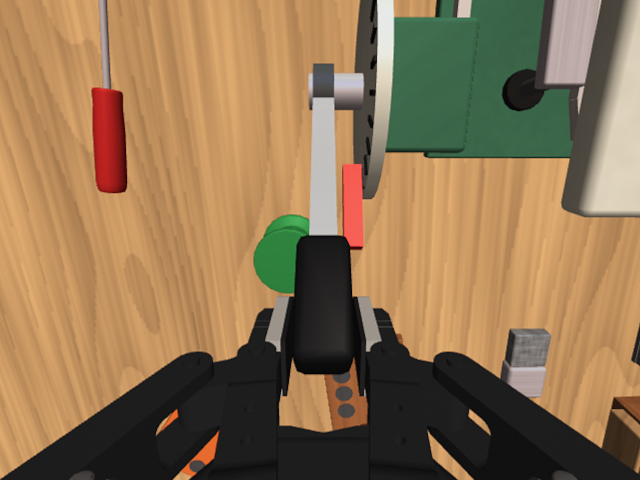

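The grip is pinched between the pads, near its outer part at (325,320). I'll swing along the arc to about 1.75.

Emit:
{"fn": "move_arm", "kwargs": {"series": [{"tx":14,"ty":0,"tz":-9,"wx":0,"wy":0,"wz":0,"claw":1},{"tx":28,"ty":0,"tz":-17,"wx":0,"wy":0,"wz":0,"claw":1},{"tx":43,"ty":0,"tz":-23,"wx":0,"wy":0,"wz":0,"claw":1},{"tx":58,"ty":0,"tz":-28,"wx":0,"wy":0,"wz":0,"claw":1},{"tx":73,"ty":0,"tz":-32,"wx":0,"wy":0,"wz":0,"claw":1},{"tx":89,"ty":0,"tz":-34,"wx":0,"wy":0,"wz":0,"claw":1},{"tx":105,"ty":0,"tz":-34,"wx":0,"wy":0,"wz":0,"claw":1},{"tx":121,"ty":0,"tz":-33,"wx":0,"wy":0,"wz":0,"claw":1},{"tx":137,"ty":0,"tz":-30,"wx":0,"wy":0,"wz":0,"claw":1},{"tx":152,"ty":0,"tz":-26,"wx":0,"wy":0,"wz":0,"claw":1},{"tx":167,"ty":0,"tz":-20,"wx":0,"wy":0,"wz":0,"claw":1},{"tx":182,"ty":0,"tz":-12,"wx":0,"wy":0,"wz":0,"claw":1},{"tx":182,"ty":0,"tz":-12,"wx":0,"wy":0,"wz":0,"claw":1},{"tx":182,"ty":0,"tz":-12,"wx":0,"wy":0,"wz":0,"claw":1}]}}

```text
time: 4.68
eef_pos: [0.4723, 0.1276, 0.2032]
ee_rot: [-0.001, 0.723, 0.691, 0.005]
contact_force: [-3.3, 13.2, 19.8]
width: 0.0237
```

```bash
python3 look.py w4
```

```text
4.675 [0.47228358 0.12759783 0.20315147] [0.029 0.143 1.682 0.008 1.31  0.073] [-3.3 13.2 19.8] 0.023728981363356796
```

View pics/w4.png

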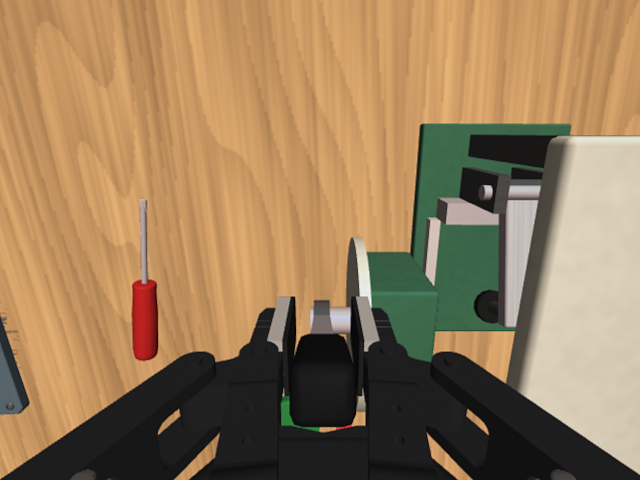

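Emit:
{"fn": "move_arm", "kwargs": {"series": [{"tx":0,"ty":0,"tz":0,"wx":0,"wy":0,"wz":0,"claw":0.4},{"tx":0,"ty":0,"tz":0,"wx":0,"wy":0,"wz":0,"claw":0},{"tx":0,"ty":0,"tz":0,"wx":0,"wy":0,"wz":0,"claw":0},{"tx":0,"ty":0,"tz":-40,"wx":0,"wy":0,"wz":0,"claw":0},{"tx":0,"ty":0,"tz":-90,"wx":0,"wy":0,"wz":0,"claw":0},{"tx":0,"ty":0,"tz":-120,"wx":0,"wy":0,"wz":0,"claw":0}]}}

```text
time: 5.48
eef_pos: [0.472, 0.1264, 0.3252]
ee_rot: [-0.0, 0.724, 0.69, 0.006]
contact_force: [0.4, 0.5, 0.3]
width: 0.0853
```

```bash
python3 look.py w5;python3 - <<'E'
from h import *
from rig import manip
d=manip.snapshot("scene");np.save("pics/scene1.npy",d,allow_pickle=True)
cv2.imwrite("pics/s1.png",cv2.resize(d["frame"][150:320,240:480,::-1],None,fx=3.3,fy=3.3,interpolation=cv2.INTER_CUBIC))
s=manip.sense()
# board: origin grip, yaw; approach grasp point tilt 35
bo=np.array([.506,-.334]);by=1.648;Rt=toolR(by,np.radians(35))
for back in (.12,.0):
    row(s,np.r_[bo,.055]-Rt[:,2]*back,Rt)
E
```

```text
5.475 [0.47197237 0.1264318  0.32521532] [0.026 0.083 1.457 0.008 1.593 0.074] [0.4 0.5 0.3] 0.08532734928395098
tx -517.8 ty 59.4 tz 184.5 wx 0.050 wy 0.602 wz -0.116
tx -450.4 ty 49.6 tz 283.3 wx 0.050 wy 0.602 wz -0.116
```

View pics/s1.png

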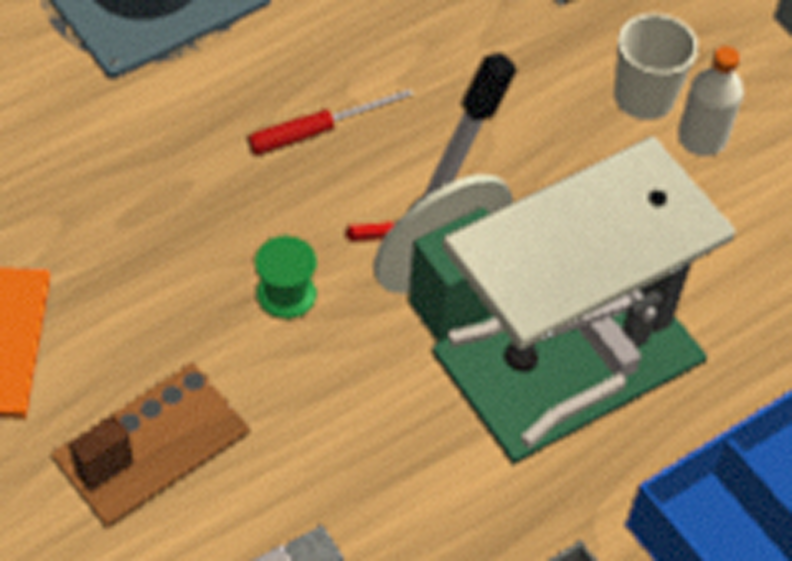

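View pics/w5.png

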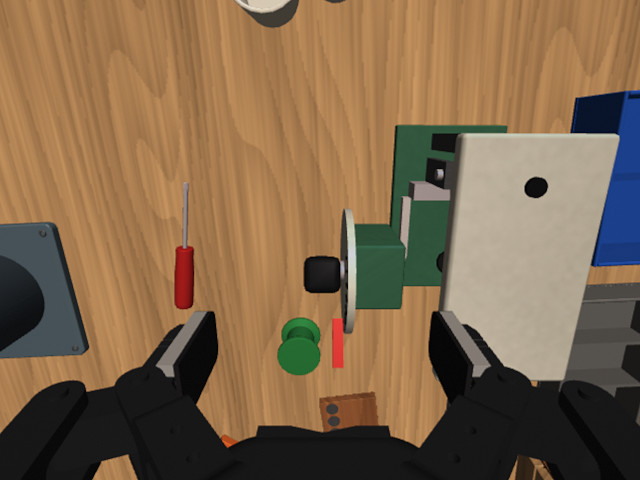

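Emit:
{"fn": "move_arm", "kwargs": {"series": [{"tx":-60,"ty":5,"tz":0,"wx":0,"wy":0,"wz":0,"claw":0},{"tx":-518,"ty":59,"tz":165,"wx":0.05,"wy":0.6,"wz":-0.115,"claw":0},{"tx":-518,"ty":59,"tz":165,"wx":0.05,"wy":0.6,"wz":-0.115,"claw":0},{"tx":-518,"ty":59,"tz":165,"wx":0.05,"wy":0.6,"wz":-0.115,"claw":0},{"tx":-518,"ty":59,"tz":165,"wx":0.05,"wy":0.6,"wz":-0.115,"claw":0},{"tx":-518,"ty":59,"tz":165,"wx":0.05,"wy":0.6,"wz":-0.115,"claw":0},{"tx":-518,"ty":59,"tz":165,"wx":0.05,"wy":0.6,"wz":-0.115,"claw":0},{"tx":-518,"ty":59,"tz":165,"wx":0.05,"wy":0.6,"wz":-0.115,"claw":0},{"tx":-518,"ty":59,"tz":165,"wx":0.05,"wy":0.6,"wz":-0.115,"claw":0},{"tx":-518,"ty":59,"tz":165,"wx":0.05,"wy":0.6,"wz":-0.115,"claw":0},{"tx":-518,"ty":59,"tz":165,"wx":0.05,"wy":0.6,"wz":-0.115,"claw":0},{"tx":-518,"ty":59,"tz":165,"wx":0.05,"wy":0.6,"wz":-0.115,"claw":0}]}}

```text
time: 7.08
eef_pos: [0.5102, -0.3911, 0.1586]
ee_rot: [-0.22, 0.648, 0.7, 0.204]
contact_force: [0.6, -0.2, 1.1]
width: 0.0852
```

```bash
python3 look.py w6;python3 - <<'E'
from h import *
d=load("pics/w5.npy");W=cam(d,d["s"]);S=cam(load("pics/scene1.npy"))
p,g=tri(W,(322,275),S,(490/3.3+239.65,88/3.3+149.65));q=w2p(p);print(q,g,np.arctan2(q[2]-.08,-(q[0]+.03))-.349)
E
```

```text
7.075 [ 0.51023454 -0.39113387  0.15860952] [-0.996  0.804  0.911  0.3    1.96  -1.034] [ 0.6 -0.2  1.1] 0.08522878291653672
[0.02558552 0.16316921 0.23036903] 0.0012591369255924257 1.5758777316835477
```

View pics/w6.png

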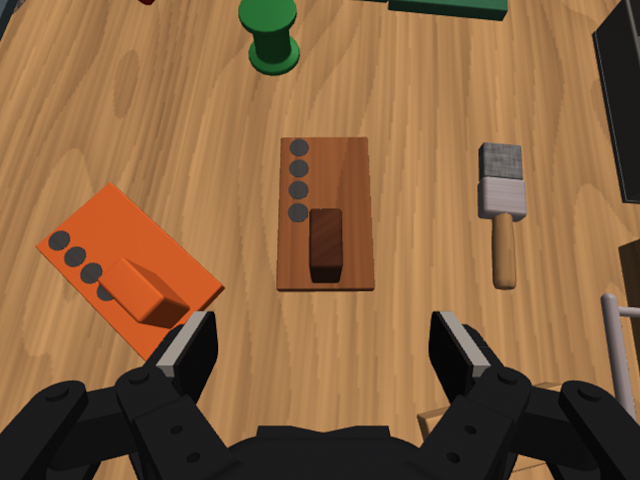

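```bash
python3 - <<'E'
from h import *
from rig import manip
np.set_printoptions(precision=4,suppress=True)
S=cam(load("pics/scene1.npy"))
for u in ((490,88),(500,62),(478,112)):
  for y in (.163,.167):
    oo,v=ray(S,(u[0]/3.3+239.65,u[1]/3.3+149.65));a=w2p(oo);b=w2p(oo+v);k=(y-a[1])/(b[1]-a[1]);q=a+k*(b-a)
    print(u,y,q,np.arctan2(q[2]-.08,-(q[0]+.03))-.349,np.hypot(q[2]-.08,q[0]+.03))
d=load("pics/w6.npy");W=cam(d,d["s"]);s=d["s"]
f=d["frame"];h=cv2.cvtColor(f,cv2.COLOR_RGB2HSV)
P=[onz(W,u,.014)[:2] for u in ((281,138),(367,138),(374,288),(277,288))]
e=np.array([(130,45),(130,-45),(-30,-45),(-30,45)])/1e3
M,_=cv2.estimateAffinePartial2D(e,np.array(P));by=np.arctan2(M[1,0],M[0,0]);print("board",by,M[:,2],np.hypot(M[0,0],M[1,0]))
G=[onz(W,u,.074)[:2] for u in ((310,209),(342,209),(342,268),(310,268))];print("griptop",np.mean(G,0),G)
bo=.5*M[:,2]+.5*np.mean(G,0);print(bo)
Rt=toolR(by,np.radians(35))
for b in (.06,0):row(s,np.r_[bo,.055]-Rt[:,2]*b,Rt)
E
```

```text
(490, 88) 0.163 [0.0262 0.163  0.2297] 1.58097066749977 0.15992566606920722
(490, 88) 0.167 [0.0295 0.167  0.2236] 1.6147357823848247 0.15543931536352673
(500, 62) 0.163 [0.0333 0.163  0.2604] 1.5592341247479249 0.1912160452153395
(500, 62) 0.167 [0.0366 0.167  0.2545] 1.5866997416671356 0.1867600582500857
(478, 112) 0.163 [0.0163 0.163  0.2025] 1.5833959691719777 0.13092018080977083
(478, 112) 0.167 [0.0196 0.167  0.1962] 1.6250529697075804 0.12631803610280565
board 1.652983007322511 [ 0.5083 -0.3349] 0.9804118145397424
griptop [ 0.5087 -0.3362] [array([ 0.4943, -0.3133]), array([ 0.5196, -0.3113]), array([ 0.5225, -0.3593]), array([ 0.4984, -0.3611])]
[ 0.5085 -0.3356]
tx -13.8 ty 2.6 tz 75.5 wx 0.003 wy 0.002 wz -0.004
tx -13.6 ty 2.4 tz 135.5 wx 0.003 wy 0.002 wz -0.004
```

```bash
python3 - <<'E'
from h import *
np.set_printoptions(precision=0,suppress=True)
for n in ("w4","w5"):
  d=load(f"pics/{n}.npy");W=cam(d,d["s"])
  for th in (1.5,1.6,1.7,1.8):
    a=th+.349;u=np.array([-np.cos(a),np.sin(a)]);v=np.array([np.sin(a),np.cos(a)])
    o=[]
    for r,k in ((.129,.013),(.129,-.013),(.191,.013),(.191,-.013)):
      q=u*r+v*k;o.append(proj(W,p2w([-.03+q[0],.164,.08+q[1]])))
    print(n,th,*o)
  print("hub",proj(W,p2w([-.03,.164,.08])))
E
```

```text
w4 1.5 [322. 352.] [322. 400.] [323. 404.] [323. 473.]
w4 1.6 [322. 328.] [322. 377.] [322. 352.] [323. 423.]
w4 1.7 [322. 304.] [322. 353.] [322. 301.] [323. 371.]
w4 1.8 [322. 281.] [322. 328.] [322. 254.] [322. 319.]
hub [321. 322.]
w5 1.5 [321. 270.] [321. 300.] [322. 278.] [322. 315.]
w5 1.6 [321. 255.] [321. 285.] [322. 250.] [322. 288.]
w5 1.7 [321. 241.] [321. 270.] [322. 224.] [322. 260.]
w5 1.8 [321. 227.] [321. 255.] [322. 199.] [322. 233.]
hub [321. 271.]
```

```bash
python3 - <<'E'
from h import *
a=load("pics/w4.npy")["frame"][280:450,220:420,::-1];b=load("pics/w5.npy")["frame"][200:350,270:420,::-1]
cv2.imwrite("pics/z45.png",np.hstack([cv2.resize(a,(400,340)),cv2.resize(b,(340,340))]))
E
```

```text
(no output)
```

View pics/z45.png

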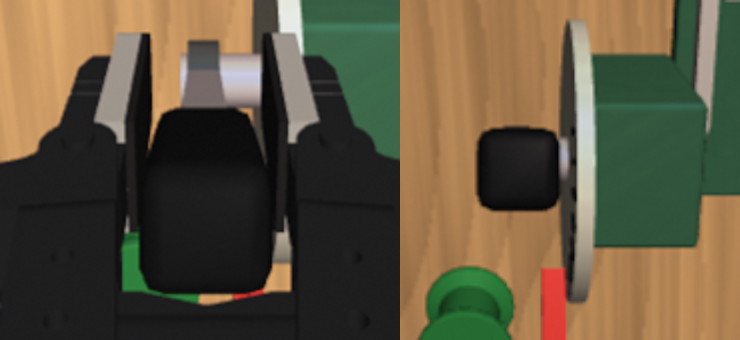

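The lever stands at about 1.58 rad: two views agree, and it is past 1.5. The board is square in the view with its grip at (326,240), so I'll grasp it.

Emit:
{"fn": "move_arm", "kwargs": {"series": [{"tx":-14,"ty":2.5,"tz":50,"wx":0.003,"wy":0.002,"wz":-0.004,"claw":0},{"tx":-14,"ty":2.5,"tz":90,"wx":0.003,"wy":0.002,"wz":-0.004,"claw":0},{"tx":-14,"ty":2.5,"tz":120,"wx":0.003,"wy":0.002,"wz":-0.004,"claw":0},{"tx":-14,"ty":2.5,"tz":135.5,"wx":0.003,"wy":0.002,"wz":-0.004,"claw":0},{"tx":-14,"ty":2.5,"tz":135.5,"wx":0.003,"wy":0.002,"wz":-0.004,"claw":0.3},{"tx":-14,"ty":2.5,"tz":135.5,"wx":0.003,"wy":0.002,"wz":-0.004,"claw":0.5},{"tx":-14,"ty":2.5,"tz":135.5,"wx":0.003,"wy":0.002,"wz":-0.004,"claw":0.7},{"tx":-14,"ty":2.5,"tz":135.5,"wx":0.003,"wy":0.002,"wz":-0.004,"claw":1},{"tx":-14,"ty":2.5,"tz":135.5,"wx":0.003,"wy":0.002,"wz":-0.004,"claw":1}], "grip_force": 70}}

```text
time: 8.25
eef_pos: [0.5082, -0.3267, 0.0409]
ee_rot: [-0.219, 0.646, 0.702, 0.203]
contact_force: [-0.8, -3.2, 6.2]
width: 0.0241
```

```bash
python3 look.py w7;python3 - <<'E'
from h import *
from rig import manip
s=manip.sense();Rc=curR(s)
print("grasp",s["eef_pos"]-Rc[:,2]*.0187,"ty yaw",np.arctan2(Rc[1,0],Rc[0,0]))
E
```

```text
8.25 [ 0.50816268 -0.32669431  0.04085602] [-0.95   0.812  1.196  0.3    1.666 -1.085] [-0.8 -3.2  6.2] 0.024100640499512545
grasp [ 0.50900917 -0.33734312  0.05622057] ty yaw 1.6536978664735702
```

View pics/w7.png

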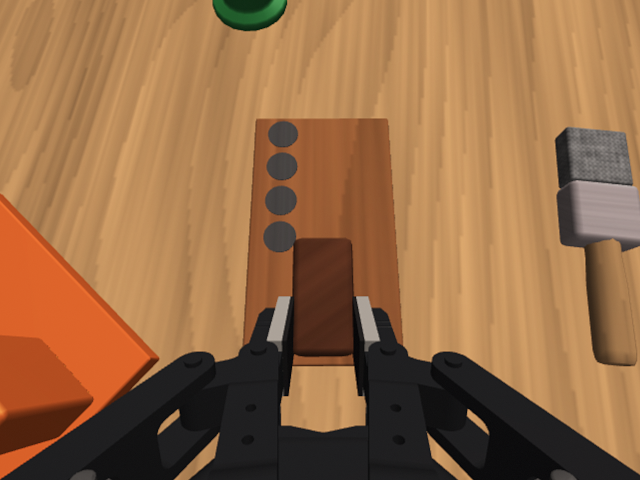

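```bash
cat >> h.py <<'E'
OFF=[0,0,0]  # board_grip minus grasp point, in board axes
def brow(s,px,py,pz,off,yaw=None,tilt=np.radians(35)):
    yaw=PY if yaw is None else yaw
    Rt=toolR(yaw,tilt);c,sn=np.cos(yaw),np.sin(yaw)
    o=np.array([c*off[0]-sn*off[1],sn*off[0]+c*off[1],off[2]])
    row(s,p2w([px,py,pz])-o,Rt)
E
python3 - <<'E'
from h import *
from rig import manip
np.set_printoptions(precision=4,suppress=True)
d=load("pics/w7.npy");W=cam(d,d["s"]);s=d["s"]
for u in ((256,120),(388,119.5)):print(onz(W,u,.014))
print([onz(W,u,.074) for u in ((299,239),(348,239),(353,354),(294,354))])
s=manip.sense()
off=[.0015,0,-.012]
for p in ((-.235,0,.085),(-.235,0,.061),(-.19,0,.061)): brow(s,*p,off)
E
```

```text
[ 0.4539 -0.2117  0.014 ]
[ 0.5425 -0.2039  0.014 ]
[array([ 0.4967, -0.3126,  0.074 ]), array([ 0.5178, -0.3109,  0.074 ]), array([ 0.5227, -0.3583,  0.074 ]), array([ 0.4995, -0.3602,  0.074 ])]
tx 149.9 ty 127.1 tz 54.8 wx -0.072 wy 0.003 wz 0.107
tx 136.2 ty 127.1 tz 74.5 wx -0.072 wy 0.003 wz 0.107
tx 172.8 ty 132.9 tz 100.0 wx -0.072 wy 0.003 wz 0.107
```

Emit:
{"fn": "move_arm", "kwargs": {"series": [{"tx":12,"ty":0,"tz":-17,"wx":0,"wy":0,"wz":0,"claw":1},{"tx":26,"ty":0,"tz":-37,"wx":0,"wy":0,"wz":0,"claw":1},{"tx":66,"ty":40,"tz":-8,"wx":-0.02,"wy":0,"wz":0.03,"claw":1},{"tx":95,"ty":70,"tz":20,"wx":-0.04,"wy":0,"wz":0.06,"claw":1},{"tx":125,"ty":100,"tz":38,"wx":-0.06,"wy":0,"wz":0.09,"claw":1},{"tx":149.5,"ty":127,"tz":55,"wx":-0.072,"wy":0.003,"wz":0.107,"claw":1},{"tx":149.5,"ty":127,"tz":55,"wx":-0.072,"wy":0.003,"wz":0.107,"claw":1},{"tx":149.5,"ty":127,"tz":55,"wx":-0.072,"wy":0.003,"wz":0.107,"claw":1}]}}

```text
time: 9.3
eef_pos: [0.6219, -0.1629, 0.0816]
ee_rot: [-0.207, 0.69, 0.659, 0.217]
contact_force: [0.0, 0.4, -2.7]
width: 0.0242
```

```bash
python3 look.py w8;python3 - <<'E'
from h import *
from rig import manip
s=manip.sense();Rc=curR(s)
print("grasp",w2p(s["eef_pos"]-Rc[:,2]*.0187),"yaw",np.arctan2(Rc[1,0],Rc[0,0]))
d=manip.snapshot("scene");np.save("pics/scene2.npy",d,allow_pickle=True)
cv2.imwrite("pics/s2.png",cv2.resize(d["frame"][150:320,240:480,::-1],None,fx=3.3,fy=3.3,interpolation=cv2.INTER_CUBIC))
E
```

```text
9.3 [ 0.6219181  -0.16293117  0.08164912] [-0.712  0.713  1.284  0.467  1.554 -0.772] [ 0.   0.4 -2.7] 0.02418845327819152
grasp [-0.23749702  0.00036787  0.09685711] yaw 1.5231020540373135
```

View pics/w8.png

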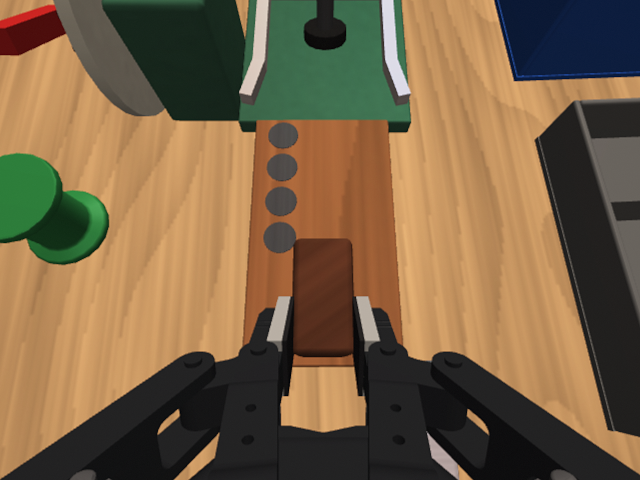

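View pics/s2.png

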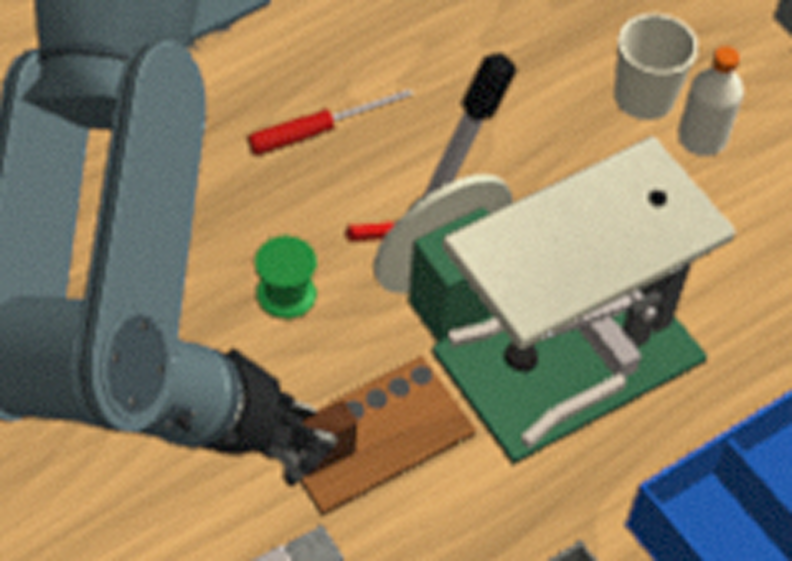

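The nose at row 120 is in front of the bed, with the guides at (247,97) and (404,97). I'll measure the guides relative to the tool.

```bash
python3 - <<'E'
from h import *
from rig import manip
np.set_printoptions(precision=4,suppress=True)
d=load("pics/w8.npy");W=cam(d,d["s"]);s=d["s"]
b=d["frame"][0:140,220:430,::-1];cv2.imwrite("pics/z8.png",cv2.resize(b,None,fx=3.7,fy=3.7,interpolation=cv2.INTER_CUBIC))
print("bed corners",w2p(onz(W,(240,121),.015)),w2p(onz(W,(410,121),.015)))
print("nose",w2p(onz(W,(256,120.5),.055)),w2p(onz(W,(388,120),.055)))
for p in ((-.235,0,.063),(-.19,0,.061)): brow(s,*p,[.001,0,-.012])
for x in(-.063,-.03,.0,.03):print(x,[proj(W,p2w([x,y,.027])).round() for y in ((.0575,-.0575) if x<-.05 else (.049,-.049))])
E
```

```text
bed corners [-0.0786  0.0666  0.015 ] [-0.0785 -0.0697  0.015 ]
nose [-0.1074  0.0452  0.055 ] [-0.1069 -0.0437  0.055 ]
tx -11.8 ty 0.3 tz 18.5 wx -0.001 wy 0.001 wz 0.001
tx 23.9 ty 0.3 tz 45.9 wx -0.001 wy 0.001 wz 0.001
-0.063 [array([250.,  94.]), array([397.,  95.])]
-0.03 [array([263.,  61.]), array([384.,  61.])]
0.0 [array([264.,  32.]), array([382.,  32.])]
0.03 [array([266.,   5.]), array([380.,   5.])]
```

View pics/z8.png

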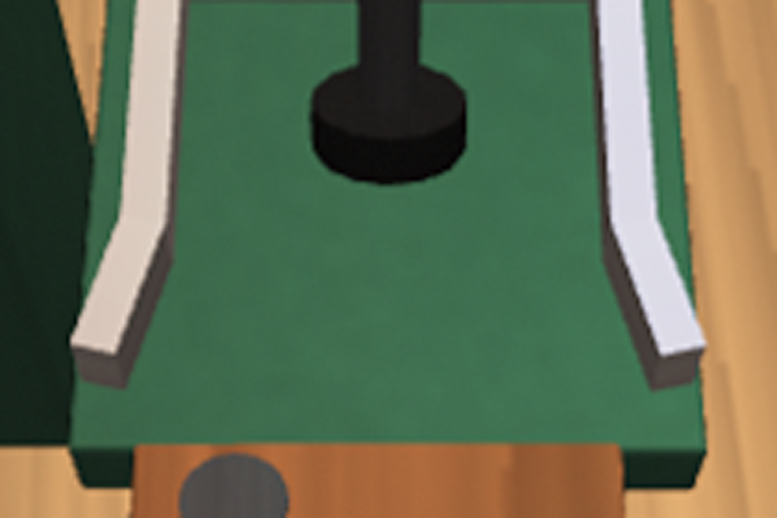

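```bash
python3 - <<'E'
from h import *
from rig import manip
s=manip.sense()
for p in ((-.235,-.002,.064),(-.19,-.002,.063),(-.15,-.002,.063),(-.12,-.002,.062),(-.10,-.002,.061)): brow(s,*p,[.001,0,-.012])
E
```

```text
tx -10.4 ty 2.4 tz 18.1 wx 0.000 wy 0.001 wz -0.001
tx 25.9 ty 2.4 tz 44.7 wx 0.000 wy 0.001 wz -0.001
tx 58.7 ty 2.4 tz 67.6 wx 0.000 wy 0.001 wz -0.001
tx 82.7 ty 2.4 tz 85.6 wx 0.000 wy 0.001 wz -0.001
tx 98.6 ty 2.3 tz 97.9 wx 0.000 wy 0.001 wz -0.001
```

Emit:
{"fn": "move_arm", "kwargs": {"series": [{"tx":-10,"ty":2.4,"tz":18,"wx":0,"wy":0,"wz":0,"claw":1},{"tx":8,"ty":2.4,"tz":31,"wx":0,"wy":0,"wz":0,"claw":1},{"tx":26,"ty":2.4,"tz":44.5,"wx":0,"wy":0,"wz":0,"claw":1},{"tx":42,"ty":2.4,"tz":56,"wx":0,"wy":0,"wz":0,"claw":1},{"tx":59,"ty":2.4,"tz":67.5,"wx":0,"wy":0,"wz":0,"claw":1},{"tx":59,"ty":2.4,"tz":67.5,"wx":0,"wy":0,"wz":0,"claw":1}]}}

```text
time: 10.15
eef_pos: [0.6282, -0.0745, 0.0604]
ee_rot: [-0.208, 0.69, 0.659, 0.217]
contact_force: [0.2, -0.8, -3.2]
width: 0.0239
```

```bash
python3 look.py w9;python3 - <<'E'
from h import *
from rig import manip
s=manip.sense();Rc=curR(s)
print("grasp",w2p(s["eef_pos"]-Rc[:,2]*.0187),"yaw",np.arctan2(Rc[1,0],Rc[0,0]))
d=manip.snapshot("scene");np.save("pics/scene3.npy",d,allow_pickle=True)
cv2.imwrite("pics/s3.png",cv2.resize(d["frame"][150:320,240:480,::-1],None,fx=3.3,fy=3.3,interpolation=cv2.INTER_CUBIC))
E
```

```text
10.15 [ 0.62818749 -0.07450884  0.06044535] [-0.606  0.679  1.412  0.513  1.427 -0.734] [ 0.2 -0.8 -3.2] 0.023915588508316828
grasp [-0.14969153 -0.00208463  0.07565051] yaw 1.524590694853694
```

View pics/w9.png

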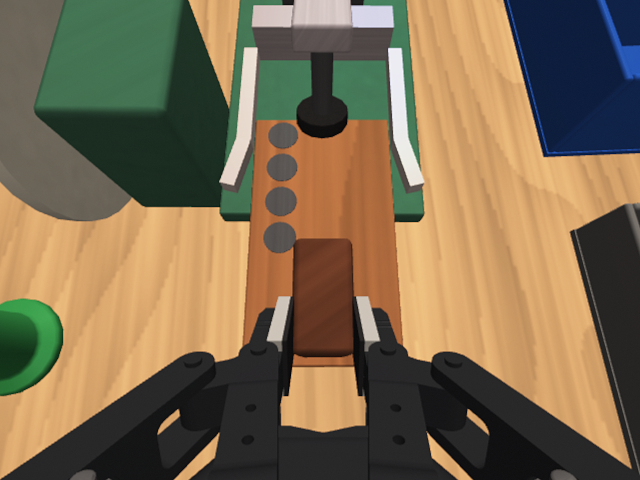

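View pics/s3.png

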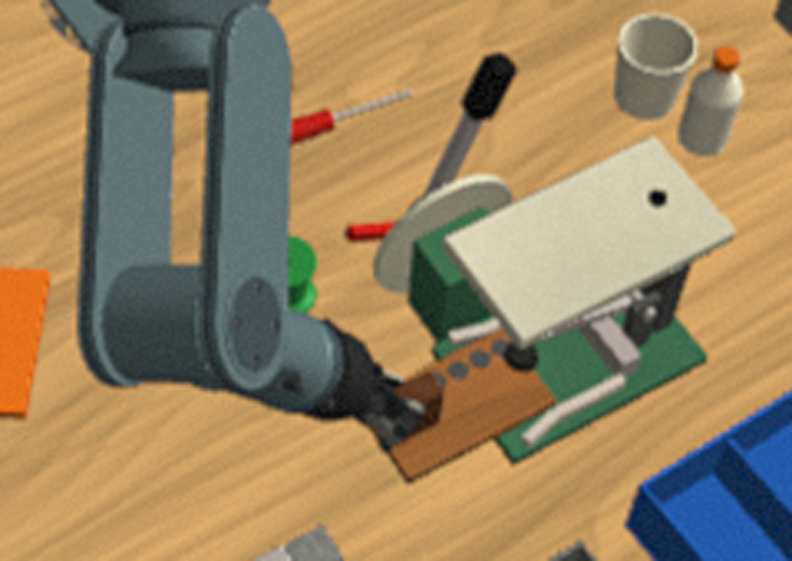

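```bash
python3 - <<'E'
from h import *
from rig import manip
s=manip.sense()
for p in ((-.12,-.0015,.061),(-.10,-.0015,.060),(-.086,-.0015,.0595),(-.076,-.0015,.059)): brow(s,*p,[.001,0,-.012])
E
```

```text
tx 22.9 ty -0.8 tz 19.0 wx 0.000 wy 0.002 wz 0.001
tx 38.7 ty -0.8 tz 31.3 wx 0.000 wy 0.002 wz 0.001
tx 49.9 ty -0.8 tz 39.7 wx 0.000 wy 0.002 wz 0.001
tx 57.8 ty -0.7 tz 45.8 wx 0.000 wy 0.002 wz 0.001
```

Emit:
{"fn": "move_arm", "kwargs": {"series": [{"tx":11,"ty":-0.5,"tz":9,"wx":0,"wy":0.002,"wz":0,"claw":1},{"tx":23,"ty":-0.5,"tz":19,"wx":0,"wy":0.002,"wz":0,"claw":1},{"tx":31,"ty":-0.5,"tz":25,"wx":0,"wy":0.002,"wz":0,"claw":1},{"tx":39,"ty":-0.5,"tz":31,"wx":0,"wy":0.002,"wz":0,"claw":1},{"tx":45,"ty":-0.5,"tz":36,"wx":0,"wy":0.002,"wz":0,"claw":1},{"tx":50,"ty":-0.5,"tz":39.7,"wx":0,"wy":0.002,"wz":0,"claw":1},{"tx":50,"ty":-0.5,"tz":39.7,"wx":0,"wy":0.002,"wz":0,"claw":1}]}}

```text
time: 11.12
eef_pos: [0.6311, -0.0127, 0.0563]
ee_rot: [-0.207, 0.69, 0.658, 0.218]
contact_force: [-0.2, -0.0, -2.6]
width: 0.0241
```

```bash
python3 look.py w10;python3 - <<'E'
from h import *
from rig import manip
s=manip.sense();Rc=curR(s)
print("grasp",w2p(s["eef_pos"]-Rc[:,2]*.0187),"yaw",np.arctan2(Rc[1,0],Rc[0,0]))
for p in ((-.0815,-.0015,.059),(-.079,-.0015,.059),(-.076,-.0015,.059)): brow(s,*p,[.001,0,-.012])
E
```

```text
11.125 [ 0.63105002 -0.01272022  0.05629122] [-0.525  0.652  1.479  0.548  1.358 -0.693] [-0.2 -0.  -2.6] 0.02408851178649458
grasp [-0.0868172  -0.00174015  0.07159775] yaw 1.524116731595128
tx 3.2 ty -0.2 tz 3.0 wx 0.000 wy -0.000 wz 0.001
tx 5.2 ty -0.2 tz 4.4 wx 0.000 wy -0.000 wz 0.001
tx 7.7 ty -0.2 tz 6.1 wx 0.000 wy -0.000 wz 0.001
```

View pics/w10.png

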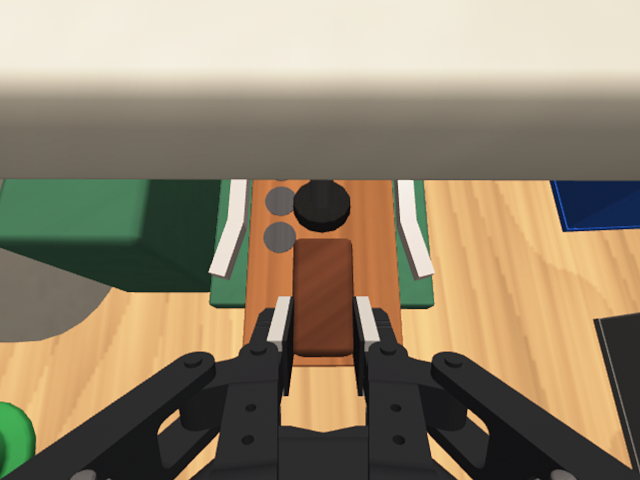

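Emit:
{"fn": "move_arm", "kwargs": {"series": [{"tx":2,"ty":0,"tz":2.5,"wx":0,"wy":0,"wz":0,"claw":1},{"tx":4,"ty":0,"tz":4.5,"wx":0,"wy":0,"wz":0,"claw":1},{"tx":6,"ty":0,"tz":6,"wx":0,"wy":0,"wz":0,"claw":1},{"tx":7.5,"ty":0,"tz":7,"wx":0,"wy":0,"wz":0,"claw":1},{"tx":7.5,"ty":0,"tz":7,"wx":0,"wy":0,"wz":0,"claw":1},{"tx":7.5,"ty":0,"tz":7,"wx":0,"wy":0,"wz":0,"claw":1}]}}

```text
time: 11.92
eef_pos: [0.6325, -0.008, 0.0558]
ee_rot: [-0.204, 0.691, 0.659, 0.217]
contact_force: [-5.1, -18.1, 7.9]
width: 0.0241
```

```bash
python3 look.py w11;python3 - <<'E'
from h import *
from rig import manip
s=manip.sense();Rc=curR(s)
print("grasp",w2p(s["eef_pos"]-Rc[:,2]*.0187),"yaw",np.arctan2(Rc[1,0],Rc[0,0]))
for i in range(6):print(manip.sense()["contact_force"])
E
```

```text
11.925 [ 0.63252454 -0.00795338  0.0557895 ] [-0.516  0.647  1.485  0.549  1.345 -0.687] [ -5.1 -18.1   7.9] 0.024139195903114644
grasp [-0.08155138 -0.00285451  0.07117776] yaw 1.5244403018211954
[ -5.91625736 -17.00717576   8.49296879]
[ -5.91625736 -17.00717576   8.49296879]
[ -5.91625736 -17.00717576   8.49296879]
[ -5.91625736 -17.00717576   8.49296879]
[ -5.91625736 -17.00717576   8.49296879]
[ -5.91625736 -17.00717576   8.49296879]
```

View pics/w11.png

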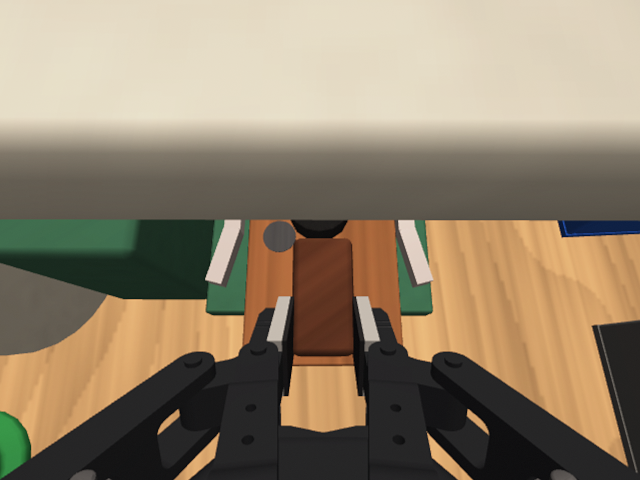

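Emit:
{"fn": "move_arm", "kwargs": {"series": [{"tx":0,"ty":0,"tz":0,"wx":0,"wy":0,"wz":0,"claw":0.6},{"tx":0,"ty":0,"tz":0,"wx":0,"wy":0,"wz":0,"claw":0.3},{"tx":0,"ty":0,"tz":0,"wx":0,"wy":0,"wz":0,"claw":0},{"tx":0,"ty":0,"tz":0,"wx":0,"wy":0,"wz":0,"claw":0},{"tx":-4,"ty":0,"tz":-20,"wx":0,"wy":0,"wz":0,"claw":0},{"tx":-10,"ty":0,"tz":-50,"wx":0,"wy":0,"wz":0,"claw":0},{"tx":-30,"ty":0,"tz":-90,"wx":0,"wy":0,"wz":0,"claw":0},{"tx":-50,"ty":0,"tz":-130,"wx":0,"wy":0,"wz":0,"claw":0},{"tx":-50,"ty":0,"tz":-130,"wx":0,"wy":0,"wz":0,"claw":0}]}}

```text
time: 13.1
eef_pos: [0.6278, -0.1277, 0.1369]
ee_rot: [-0.2, 0.692, 0.658, 0.217]
contact_force: [0.4, 0.8, 0.8]
width: 0.0854
```

```bash
python3 look.py w12;python3 - <<'E'
from h import *
from rig import manip
s=manip.sense();Rc=curR(s)
print("grasp",w2p(s["eef_pos"]-Rc[:,2]*.0187),"yaw",np.arctan2(Rc[1,0],Rc[0,0]))
d=manip.snapshot("scene");np.save("pics/scene4.npy",d,allow_pickle=True)
cv2.imwrite("pics/s4.png",cv2.resize(d["frame"][150:320,240:480,::-1],None,fx=3.3,fy=3.3,interpolation=cv2.INTER_CUBIC))
E
```

```text
13.1 [ 0.6278164  -0.12772446  0.13687937] [-0.668  0.629  1.29   0.484  1.591 -0.7  ] [0.4 0.8 0.8] 0.08536180607816214
grasp [-0.19908607 -0.00299306  0.15115367] yaw 1.5235180256242862
```

View pics/w12.png

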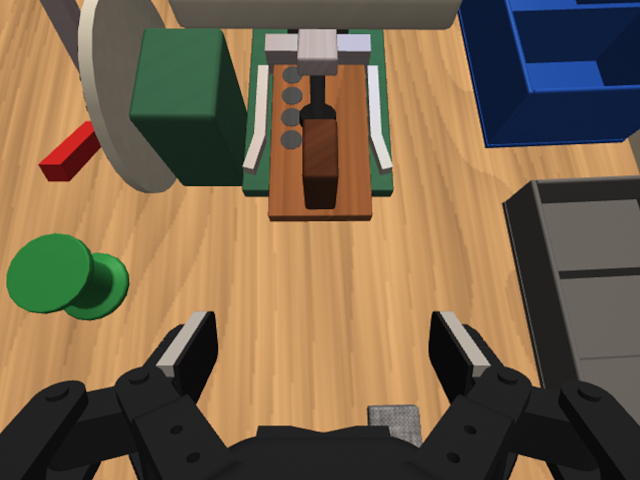

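View pics/s4.png

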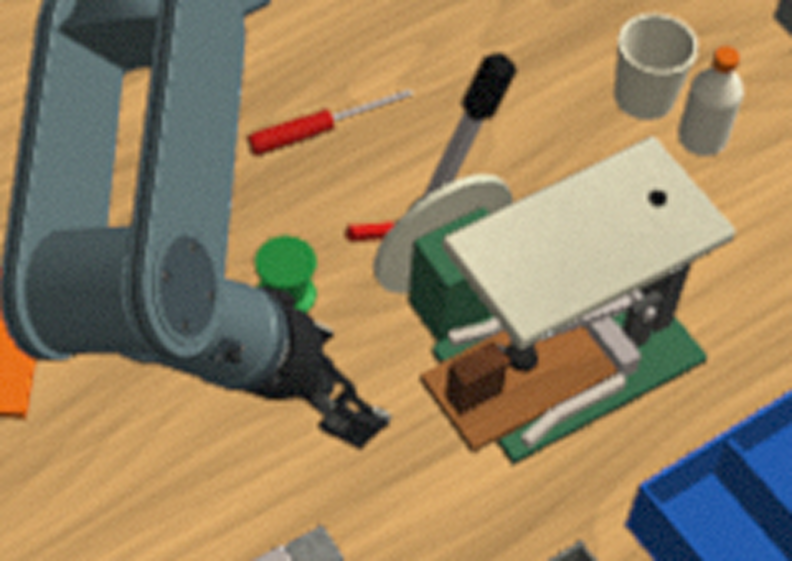

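Here the nose is at the stop (row 65) and the tail edge runs from (268,216) to (372,216). I'll measure the board against the bed corners and also refine the tab angle.

```bash
python3 - <<'E'
from h import *
from rig import manip
np.set_printoptions(precision=4,suppress=True)
d=load("pics/w12.npy");W=cam(d,d["s"]);s=d["s"]
b=d["frame"][20:230,230:410,::-1];cv2.imwrite("pics/z12.png",cv2.resize(b,None,fx=2.8,fy=2.8,interpolation=cv2.INTER_CUBIC))
print("bed",w2p(onz(W,(243,191),.015)),w2p(onz(W,(393,191),.015)))
print("tail",w2p(onz(W,(268.5,216),.029)),w2p(onz(W,(372,216),.029)))
print("nose",w2p(onz(W,(274.5,64),.029)),w2p(onz(W,(366,64),.029)))
print("griptop far/near",[w2p(onz(W,u,.089)) for u in((305,120),(336,120),(337,181),(305,181))])
E
```

```text
bed [-0.0796  0.067   0.015 ] [-0.0798 -0.0701  0.015 ]
tail [-0.1096  0.0408  0.029 ] [-0.1098 -0.0476  0.029 ]
nose [0.0497 0.0408 0.029 ] [ 0.05   -0.0489  0.029 ]
griptop far/near [array([-0.0573,  0.0078,  0.089 ]), array([-0.0573, -0.0151,  0.089 ]), array([-0.107 , -0.0149,  0.089 ]), array([-0.107 ,  0.0074,  0.089 ])]
```

View pics/z12.png

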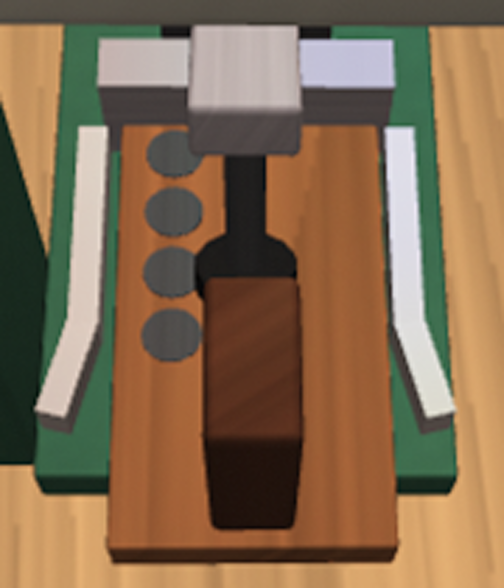

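The board is home at about x = -80 mm, y = -2 to -3 mm, and square. Next I'll predict the tab-corner rows for candidate angles in several stored views.

```bash
python3 - <<'E'
from h import *
from rig import manip
np.set_printoptions(precision=1,suppress=True)
ims=[]
for n,(x,y) in (("w2",(345,190)),("w3",(350,220)),("w5",(337,345)),("w12",(70,150))):
  d=load(f"pics/{n}.npy");W=cam(d,d["s"]);f=d["frame"]
  y0,x0=max(0,y-50),max(0,x-50)
  ims.append(cv2.resize(f[y0:y0+100,x0:x0+100,::-1],(400,400),interpolation=cv2.INTER_CUBIC))
  for th in (.1,.2,.3):
    a=th+.349;u=np.array([-np.cos(a),np.sin(a)]);v=np.array([np.sin(a),np.cos(a)])
    print(n,th,*[(proj(W,p2w([-.03+(u*r+v*k)[0],.1455,.08+(u*r+v*k)[1]]))-[x0,y0])*4 for r,k in((.112,.006),(.112,-.006),(.08,.006))])
c=np.vstack([np.hstack(ims[:2]),np.hstack(ims[2:])]);cv2.imwrite("pics/tab.png",cv2.resize(c,(600,600)))
s=manip.sense();Rt=toolR(1.523)
def lev(th,r=.16): a=th+.349;return p2w([-.03-r*np.cos(a),.1645,.08+r*np.sin(a)])
row(s,[.5,-.13,.33],Rt); row(s,lev(1.58)+[0,0,.09],Rt)
E
```

```text
w2 0.1 [197.5 266.4] [194.9 278. ] [195.8 141.8]
w2 0.2 [200.  250.2] [197.3 267.4] [197.5 127.1]
w2 0.3 [202.5 228.5] [199.8 251.5] [199.2 108.8]
w3 0.1 [207.8 322.1] [202.2 331.1] [205.4 128.4]
w3 0.2 [213.5 305.3] [207.4 323. ] [209.2 109.3]
w3 0.3 [219.6 279.6] [213.1 306.8] [213.2  84.2]
w5 0.1 [201.3 291.6] [199.5 284.3] [200.3 177.6]
w5 0.2 [203.2 294.5] [201.2 291.3] [201.5 177. ]
w5 0.3 [205.  293.3] [203.  294.5] [202.8 173.3]
w12 0.1 [139.2 316.2] [183.1 382.8] [239.9 189.2]
w12 0.2 [ 99.2 244. ] [142.1 321. ] [217.4 139.5]
w12 0.3 [ 61.3 162.7] [101.9 249.4] [196.7  85.7]
tx 90.1 ty -125.3 tz -152.8 wx 0.005 wy -0.604 wz -0.001
tx 269.7 ty -166.8 tz -16.8 wx 0.005 wy -0.604 wz -0.001
```

View pics/tab.png

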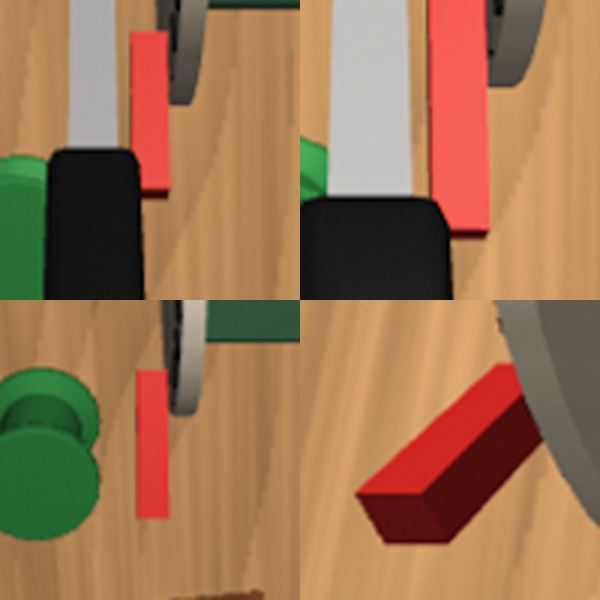

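Emit:
{"fn": "move_arm", "kwargs": {"series": [{"tx":40,"ty":-60,"tz":-75,"wx":0,"wy":-0.18,"wz":0,"claw":0},{"tx":90,"ty":-125,"tz":-153,"wx":0.005,"wy":-0.36,"wz":0,"claw":0},{"tx":90,"ty":-125,"tz":-153,"wx":0.005,"wy":-0.54,"wz":0,"claw":0},{"tx":90,"ty":-125,"tz":-153,"wx":0.005,"wy":-0.604,"wz":0,"claw":0},{"tx":90,"ty":-125,"tz":-153,"wx":0.005,"wy":-0.604,"wz":0,"claw":0},{"tx":150,"ty":-139,"tz":-108,"wx":0.005,"wy":-0.604,"wz":0,"claw":0},{"tx":210,"ty":-153,"tz":-62,"wx":0.005,"wy":-0.604,"wz":0,"claw":0},{"tx":270,"ty":-167,"tz":-17,"wx":0.005,"wy":-0.604,"wz":0,"claw":0},{"tx":270,"ty":-167,"tz":-17,"wx":0.005,"wy":-0.604,"wz":0,"claw":0},{"tx":270,"ty":-167,"tz":-17,"wx":0.005,"wy":-0.604,"wz":0,"claw":0},{"tx":270,"ty":-167,"tz":-17,"wx":0.005,"wy":-0.604,"wz":0,"claw":0}], "grip_force": 90}}

```text
time: 14.58
eef_pos: [0.4695, 0.0969, 0.2998]
ee_rot: [-0.001, 0.724, 0.69, -0.001]
contact_force: [-0.2, 0.3, -0.3]
width: 0.0853
```

```bash
python3 look.py w13;python3 - <<'E'
from h import *
from rig import manip
s=manip.sense();Rt=toolR(1.523)
def lev(th,r=.16): a=th+.349;return p2w([-.03-r*np.cos(a),.1645,.08+r*np.sin(a)])
row(s,lev(1.58),Rt)
E
```

```text
14.575 [0.4695358  0.09688518 0.29977871] [-0.03   0.082  1.518 -0.     1.545  0.019] [-0.2  0.3 -0.3] 0.08534831968853644
tx 0.6 ty 0.4 tz 89.0 wx -0.003 wy 0.000 wz -0.002
```

View pics/w13.png

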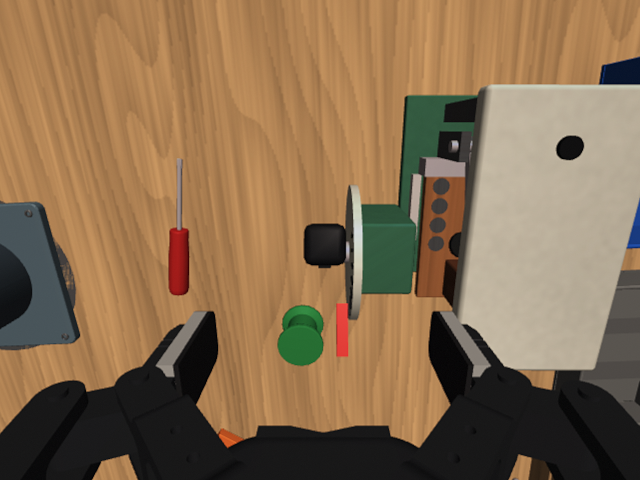

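Emit:
{"fn": "move_arm", "kwargs": {"series": [{"tx":0.5,"ty":0.5,"tz":40,"wx":0,"wy":0,"wz":0,"claw":0},{"tx":0.5,"ty":0.5,"tz":70,"wx":0,"wy":0,"wz":0,"claw":0},{"tx":0.5,"ty":0.5,"tz":89,"wx":0,"wy":0,"wz":0,"claw":0},{"tx":0.5,"ty":0.5,"tz":89,"wx":0,"wy":0,"wz":0,"claw":0.4},{"tx":0.5,"ty":0.5,"tz":89,"wx":0,"wy":0,"wz":0,"claw":0.7},{"tx":0.5,"ty":0.5,"tz":89,"wx":0,"wy":0,"wz":0,"claw":1},{"tx":0.5,"ty":0.5,"tz":89,"wx":0,"wy":0,"wz":0,"claw":1},{"tx":0.5,"ty":0.5,"tz":89,"wx":0,"wy":0,"wz":0,"claw":1}], "grip_force": 60}}

```text
time: 15.62
eef_pos: [0.4703, 0.0968, 0.2123]
ee_rot: [-0.0, 0.724, 0.689, -0.0]
contact_force: [-1.7, -0.1, 5.4]
width: 0.025
```

```bash
python3 look.py w14;python3 - <<'E'
from h import *
from rig import manip
s=manip.sense();Rt=toolR(1.523);Rc=curR(s)
q=w2p(s["eef_pos"]-Rc[:,2]*.0187);print(q,np.hypot(q[0]+.03,q[2]-.08),np.arctan2(q[2]-.08,-q[0]-.03)-.349)
def lev(th,r=.16): a=th+.349;return p2w([-.03-r*np.cos(a),.1645,.08+r*np.sin(a)])
for th in list(np.arange(1.5,.2,-.1))+[.195,.15]:
    print(round(th,2),end=" ");row(s,lev(th),Rt)
E
```

```text
15.625 [0.4703454  0.09676461 0.21230278] [-0.03   0.126  1.679 -0.     1.337  0.02 ] [-1.7 -0.1  5.4] 0.024992016517197378
[0.02598972 0.16406934 0.2310107 ] 0.16105614107580876 1.576850358923184
1.5 tx -12.0 ty -0.4 tz -2.8 wx -0.001 wy 0.000 wz -0.002
1.4 tx -27.6 ty -0.4 tz -6.4 wx -0.001 wy 0.000 wz -0.002
1.3 tx -43.5 ty -0.4 tz -8.5 wx -0.001 wy 0.000 wz -0.002
1.2 tx -59.5 ty -0.3 tz -8.9 wx -0.001 wy 0.000 wz -0.002
1.1 tx -75.4 ty -0.3 tz -7.8 wx -0.001 wy 0.000 wz -0.002
1.0 tx -91.2 ty -0.3 tz -5.0 wx -0.001 wy 0.000 wz -0.002
0.9 tx -106.6 ty -0.2 tz -0.7 wx -0.001 wy 0.000 wz -0.002
0.8 tx -121.5 ty -0.2 tz 5.1 wx -0.001 wy 0.000 wz -0.002
0.7 tx -135.7 ty -0.2 tz 12.4 wx -0.001 wy 0.000 wz -0.002
0.6 tx -149.2 ty -0.2 tz 21.0 wx -0.001 wy 0.000 wz -0.002
0.5 tx -161.7 ty -0.1 tz 31.0 wx -0.001 wy 0.000 wz -0.002
0.4 tx -173.1 ty -0.1 tz 42.1 wx -0.001 wy 0.000 wz -0.002
0.3 tx -183.4 ty -0.1 tz 54.4 wx -0.001 wy 0.000 wz -0.002
0.2 tx -192.9 ty -0.1 tz 68.3 wx -0.001 wy 0.000 wz -0.002
0.15 tx -196.4 ty -0.0 tz 74.5 wx -0.001 wy 0.000 wz -0.002
```

View pics/w14.png

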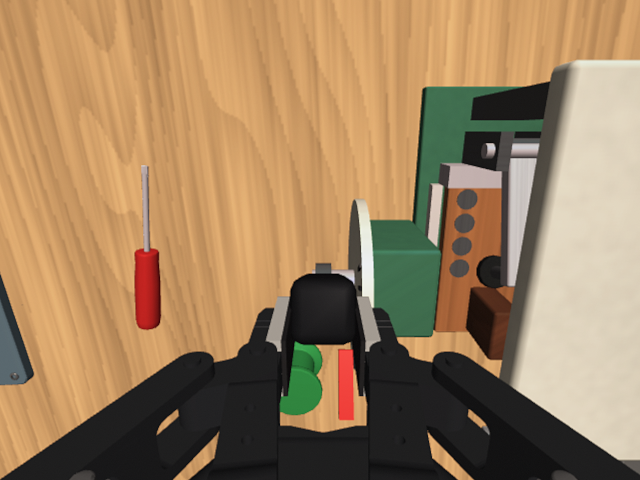

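Emit:
{"fn": "move_arm", "kwargs": {"series": [{"tx":-6,"ty":0,"tz":-1.5,"wx":0,"wy":0,"wz":0,"claw":1},{"tx":-12,"ty":0,"tz":-3,"wx":0,"wy":0,"wz":0,"claw":1},{"tx":-20,"ty":0,"tz":-4.8,"wx":0,"wy":0,"wz":0,"claw":1},{"tx":-27.6,"ty":0,"tz":-6.4,"wx":0,"wy":0,"wz":0,"claw":1},{"tx":-35.5,"ty":0,"tz":-7.6,"wx":0,"wy":0,"wz":0,"claw":1},{"tx":-43.5,"ty":0,"tz":-8.5,"wx":0,"wy":0,"wz":0,"claw":1},{"tx":-51.5,"ty":0,"tz":-8.9,"wx":0,"wy":0,"wz":0,"claw":1},{"tx":-59.5,"ty":0,"tz":-8.9,"wx":0,"wy":0,"wz":0,"claw":1},{"tx":-67.5,"ty":0,"tz":-8.5,"wx":0,"wy":0,"wz":0,"claw":1},{"tx":-75.4,"ty":0,"tz":-7.8,"wx":0,"wy":0,"wz":0,"claw":1},{"tx":-83.4,"ty":0,"tz":-6.6,"wx":0,"wy":0,"wz":0,"claw":1},{"tx":-91.2,"ty":0,"tz":-5,"wx":0,"wy":0,"wz":0,"claw":1},{"tx":-99,"ty":0,"tz":-3,"wx":0,"wy":0,"wz":0,"claw":1},{"tx":-106.6,"ty":0,"tz":-0.7,"wx":0,"wy":0,"wz":0,"claw":1},{"tx":-114,"ty":0,"tz":2,"wx":0,"wy":0,"wz":0,"claw":1},{"tx":-121.5,"ty":0,"tz":5,"wx":0,"wy":0,"wz":0,"claw":1},{"tx":-128.7,"ty":0,"tz":8.6,"wx":0,"wy":0,"wz":0,"claw":1},{"tx":-135.7,"ty":0,"tz":12.4,"wx":0,"wy":0,"wz":0,"claw":1},{"tx":-135.7,"ty":0,"tz":12.4,"wx":0,"wy":0,"wz":0,"claw":1}]}}

```text
time: 18.05
eef_pos: [0.4635, -0.0408, 0.2017]
ee_rot: [0.001, 0.725, 0.689, -0.001]
contact_force: [-5.3, -4.2, 11.4]
width: 0.0245
```

```bash
python3 look.py w15;python3 - <<'E'
from h import *
from rig import manip
s=manip.sense();Rt=toolR(1.523);Rc=curR(s)
q=w2p(s["eef_pos"]-Rc[:,2]*.0187);print(q,np.hypot(q[0]+.03,q[2]-.08),np.arctan2(q[2]-.08,-q[0]-.03)-.349)
def lev(th,r=.16): a=th+.349;return p2w([-.03-r*np.cos(a),.1645,.08+r*np.sin(a)])
for th in [.65,.6,.55,.5,.45,.4,.35,.3,.25,.22,.195,.17]:
    print(round(th,2),end=" ");row(s,lev(th),Rt)
E
```

```text
18.05 [ 0.46353837 -0.04079063  0.20172127] [-0.325  0.106  1.729 -0.004  1.305 -0.274] [-5.3 -4.2 11.4] 0.02454231907607429
[-0.11168395  0.16429432  0.22042628] 0.1624555577074167 0.694952168746144
0.65 tx -4.8 ty -0.2 tz 5.9 wx 0.000 wy 0.004 wz -0.002
0.6 tx -11.4 ty -0.2 tz 10.4 wx 0.000 wy 0.004 wz -0.002
0.55 tx -17.8 ty -0.2 tz 15.3 wx 0.000 wy 0.004 wz -0.002
0.5 tx -23.9 ty -0.2 tz 20.4 wx 0.000 wy 0.004 wz -0.002
0.45 tx -29.7 ty -0.2 tz 25.9 wx 0.000 wy 0.004 wz -0.002
0.4 tx -35.3 ty -0.1 tz 31.6 wx 0.000 wy 0.004 wz -0.002
0.35 tx -40.6 ty -0.1 tz 37.6 wx 0.000 wy 0.004 wz -0.002
0.3 tx -45.5 ty -0.1 tz 43.9 wx 0.000 wy 0.004 wz -0.002
0.25 tx -50.2 ty -0.1 tz 50.4 wx 0.000 wy 0.004 wz -0.002
0.22 tx -52.8 ty -0.1 tz 54.4 wx 0.000 wy 0.004 wz -0.002
0.2 tx -54.9 ty -0.1 tz 57.8 wx 0.000 wy 0.004 wz -0.002
0.17 tx -56.9 ty -0.1 tz 61.3 wx 0.000 wy 0.004 wz -0.002
```

View pics/w15.png

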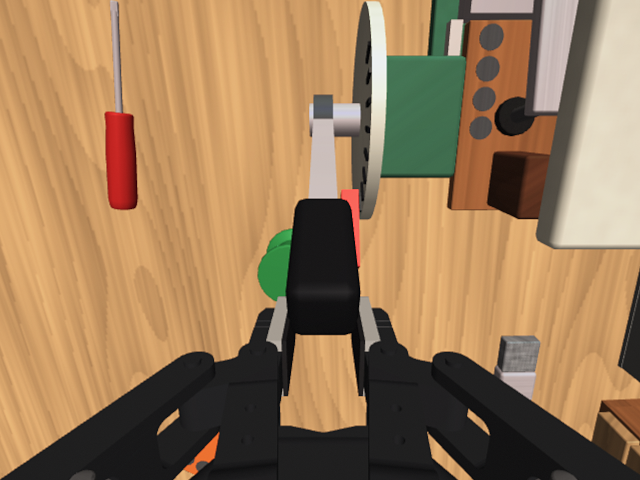

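Emit:
{"fn": "move_arm", "kwargs": {"series": [{"tx":-5,"ty":0,"tz":6,"wx":0,"wy":0.002,"wz":0,"claw":1},{"tx":-11.4,"ty":0,"tz":10.4,"wx":0,"wy":0.002,"wz":0,"claw":1},{"tx":-18,"ty":0,"tz":15.3,"wx":0,"wy":0.002,"wz":0,"claw":1},{"tx":-24,"ty":0,"tz":20.4,"wx":0,"wy":0.004,"wz":0,"claw":1},{"tx":-29.7,"ty":0,"tz":26,"wx":0,"wy":0.004,"wz":0,"claw":1},{"tx":-35.3,"ty":0,"tz":31.6,"wx":0,"wy":0.004,"wz":0,"claw":1},{"tx":-40.6,"ty":0,"tz":37.6,"wx":0,"wy":0.004,"wz":0,"claw":1},{"tx":-45.5,"ty":0,"tz":44,"wx":0,"wy":0.004,"wz":0,"claw":1},{"tx":-50,"ty":0,"tz":50.4,"wx":0,"wy":0.004,"wz":0,"claw":1},{"tx":-53,"ty":0,"tz":54.4,"wx":0,"wy":0.004,"wz":0,"claw":1},{"tx":-53,"ty":0,"tz":54.4,"wx":0,"wy":0.004,"wz":0,"claw":1},{"tx":-53,"ty":0,"tz":54.4,"wx":0,"wy":0.004,"wz":0,"claw":1}]}}

```text
time: 19.6
eef_pos: [0.4608, -0.1002, 0.1506]
ee_rot: [0.004, 0.724, 0.69, -0.003]
contact_force: [-11.5, -17.7, 17.6]
width: 0.0243
```

```bash
cat > levchk.py <<'E'
import sys
from h import *
np.set_printoptions(precision=0,suppress=True)
d=load(f"pics/{sys.argv[1]}.npy");W=cam(d,d["s"])
s=d["s"];Rc=curR(s);q=w2p(s["eef_pos"]-Rc[:,2]*.0187);print(np.hypot(q[0]+.03,q[2]-.08),np.arctan2(q[2]-.08,-q[0]-.03)-.349, s["contact_force"].round(1))
print("inner-up inner-low outer-up outer-low")
for th in map(float,sys.argv[2:]):
    a=th+.349;u=np.array([-np.cos(a),np.sin(a)]);v=np.array([np.sin(a),np.cos(a)])
    print(th,*[proj(W,p2w([-.03+(u*r+v*k)[0],.1645,.08+(u*r+v*k)[1]])) for r,k in ((.129,.013),(.129,-.013),(.191,.013),(.191,-.013))])
E
python3 look.py w16; python3 levchk.py w15 .6 .7 .8 .9; python3 levchk.py w16 .1 .2 .3 .4
```

```text
19.6 [ 0.46077973 -0.10019739  0.15057728] [-0.443  0.16   1.798 -0.01   1.178 -0.39 ] [-11.5 -17.7  17.6] 0.024294480688105434
0.16245915744398307 0.694851125900467 [-5. -4. 11.]
inner-up inner-low outer-up outer-low
0.6 [322. 250.] [322. 277.] [322. 372.] [323. 389.]
0.7 [322. 232.] [322. 265.] [322. 350.] [322. 378.]
0.8 [322. 210.] [322. 251.] [322. 318.] [322. 359.]
0.9 [322. 184.] [322. 232.] [322. 275.] [322. 330.]
0.16691256332460164 0.21535079209985064 [-12. -18.  18.]
inner-up inner-low outer-up outer-low
0.1 [322. 229.] [322. 237.] [322. 360.] [322. 351.]
0.2 [322. 219.] [322. 234.] [322. 363.] [322. 358.]
0.3 [322. 206.] [322. 229.] [322. 360.] [322. 362.]
0.4 [322. 187.] [322. 219.] [322. 351.] [322. 362.]
```

View pics/w16.png

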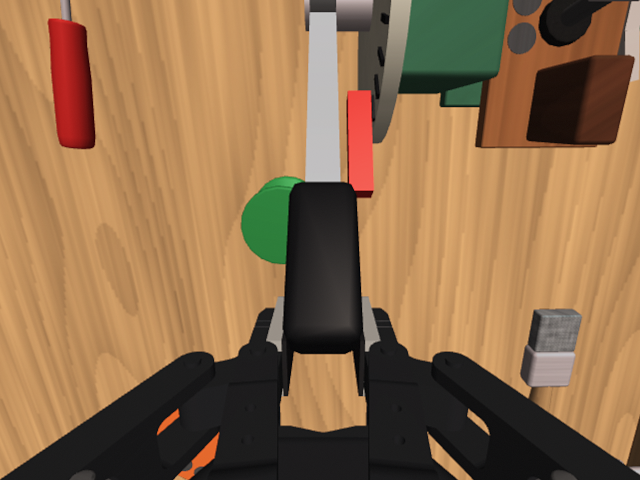

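```bash
python3 levchk.py w2 .45 .55 .65;python3 levchk.py w3 .45 .55 .65; python3 - <<'E'
from h import *
from rig import manip
d=manip.snapshot("scene");np.save("pics/scene5.npy",d,allow_pickle=True)
cv2.imwrite("pics/s5.png",cv2.resize(d["frame"][170:290,290:450,::-1],None,fx=5,fy=5,interpolation=cv2.INTER_CUBIC))
S=cam(d)
for th in (.2,.3,.4,.5):
    a=th+.349;print(th,[(5*(proj(S,p2w([-.03-r*np.cos(a),.1645,.08+r*np.sin(a)]))-[290,170])).round() for r in (0,.129,.16,.191)])
E
```

```text
0.2782827232433015 0.8447968064583544 [1. 0. 0.]
inner-up inner-low outer-up outer-low
0.45 [325. 197.] [325. 214.] [326. 263.] [326. 277.]
0.55 [325. 186.] [325. 207.] [326. 249.] [326. 268.]
0.65 [325. 173.] [325. 198.] [326. 231.] [326. 255.]
0.16130068318251395 0.5469010069704872 [-2. -2.  6.]
inner-up inner-low outer-up outer-low
0.45 [322. 247.] [322. 269.] [322. 376.] [322. 385.]
0.55 [322. 231.] [322. 260.] [322. 362.] [322. 380.]
0.65 [322. 211.] [322. 247.] [322. 339.] [322. 368.]
0.2 [array([392., 220.]), array([242., 229.]), array([203., 231.]), array([163., 234.])]
0.3 [array([392., 220.]), array([253., 213.]), array([216., 212.]), array([179., 210.])]
0.4 [array([392., 220.]), array([265., 198.]), array([232., 192.]), array([198., 186.])]
0.5 [array([392., 220.]), array([279., 182.]), array([249., 172.]), array([219., 162.])]
```

View pics/s5.png

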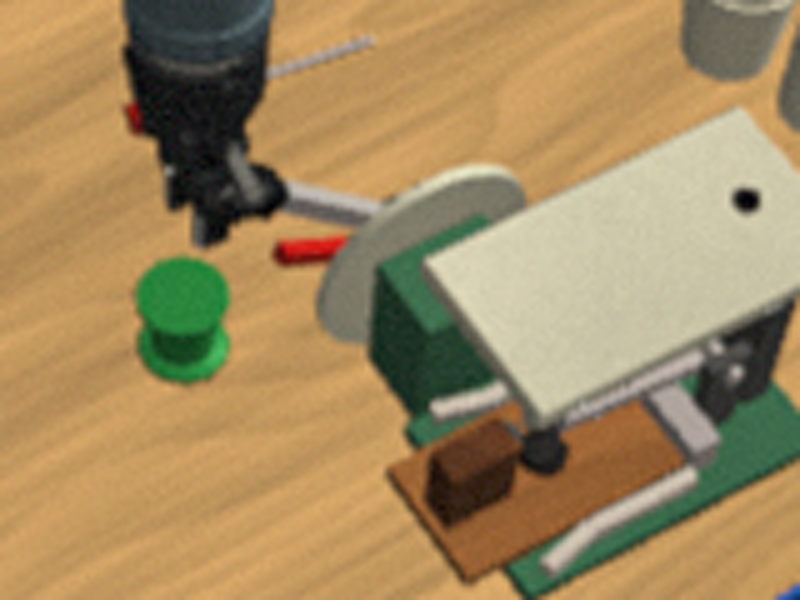

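The lever lags at about 0.41 because the grip slips in the pads. I'll release, then push the lever down from above with shut fingertips, which is more predictable.

```bash
python3 - <<'E'
from h import *
from rig import manip
s=manip.sense();Rt=toolR(1.523)
for z in (.27,.22,.20,.19,.18): row(s,p2w([-.148,.1645,z]),Rt,0)
E
```

```text
tx 21.9 ty -0.1 tz -119.7 wx 0.002 wy 0.011 wz -0.001
tx 22.5 ty -0.2 tz -69.7 wx 0.002 wy 0.011 wz -0.001
tx 22.7 ty -0.2 tz -49.7 wx 0.002 wy 0.011 wz -0.001
tx 22.8 ty -0.2 tz -39.7 wx 0.002 wy 0.011 wz -0.001
tx 22.9 ty -0.2 tz -29.7 wx 0.002 wy 0.011 wz -0.001
```

Emit:
{"fn": "move_arm", "kwargs": {"series": [{"tx":0,"ty":0,"tz":0,"wx":0,"wy":0,"wz":0,"claw":0.4},{"tx":0,"ty":0,"tz":0,"wx":0,"wy":0,"wz":0,"claw":0},{"tx":0,"ty":0,"tz":0,"wx":0,"wy":0,"wz":0,"claw":0},{"tx":0,"ty":0,"tz":-50,"wx":0,"wy":0.01,"wz":0,"claw":0},{"tx":10,"ty":0,"tz":-100,"wx":0,"wy":0.01,"wz":0,"claw":0},{"tx":22,"ty":0,"tz":-120,"wx":0,"wy":0.01,"wz":0,"claw":0.5},{"tx":22,"ty":0,"tz":-120,"wx":0,"wy":0.01,"wz":0,"claw":1},{"tx":22,"ty":0,"tz":-120,"wx":0,"wy":0.01,"wz":0,"claw":1},{"tx":22,"ty":0,"tz":-120,"wx":0,"wy":0.01,"wz":0,"claw":1}]}}

```text
time: 20.82
eef_pos: [0.461, -0.0768, 0.2687]
ee_rot: [-0.0, 0.724, 0.69, -0.001]
contact_force: [0.5, -0.2, 0.7]
width: 0.0124
```

```bash
python3 look.py w17; python3 levchk.py w17 .3 .4 .5; python3 - <<'E'
from h import *
from rig import manip
s=manip.sense();Rt=toolR(1.523)
for z in (.22,.20,.19,.18): row(s,p2w([-.148,.1645,z]),Rt,0)
E
```

```text
20.825 [ 0.46097051 -0.07684707  0.26868391] [-4.040e-01  6.900e-02  1.605e+00 -1.000e-03  1.468e+00 -3.550e-01] [ 0.5 -0.2  0.7] 0.012441479843567853
0.23855594549097356 0.704845553502925 [ 0. -0.  1.]
inner-up inner-low outer-up outer-low
0.3 [324. 205.] [324. 219.] [324. 286.] [324. 294.]
0.4 [324. 194.] [324. 213.] [324. 276.] [324. 288.]
0.5 [324. 182.] [324. 205.] [324. 261.] [324. 280.]
tx -0.0 ty 0.6 tz 48.9 wx -0.001 wy 0.000 wz -0.001
tx 0.0 ty 0.6 tz 68.9 wx -0.001 wy 0.000 wz -0.001
tx 0.0 ty 0.6 tz 78.9 wx -0.001 wy 0.000 wz -0.001
tx 0.0 ty 0.6 tz 88.9 wx -0.001 wy 0.000 wz -0.001
```

View pics/w17.png

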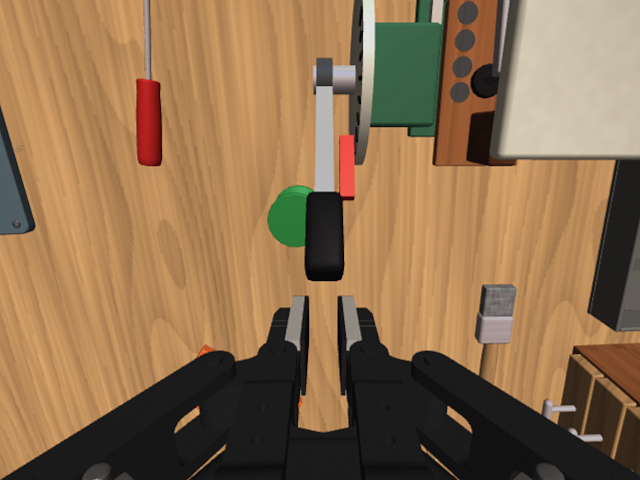

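Emit:
{"fn": "move_arm", "kwargs": {"series": [{"tx":0,"ty":0.5,"tz":30,"wx":0,"wy":0,"wz":0,"claw":1},{"tx":0,"ty":0.5,"tz":50,"wx":0,"wy":0,"wz":0,"claw":1},{"tx":0,"ty":0.5,"tz":60,"wx":0,"wy":0,"wz":0,"claw":1},{"tx":0,"ty":0.5,"tz":70,"wx":0,"wy":0,"wz":0,"claw":1},{"tx":0,"ty":0.5,"tz":79,"wx":0,"wy":0,"wz":0,"claw":1},{"tx":0,"ty":0.5,"tz":86,"wx":0,"wy":0,"wz":0,"claw":1},{"tx":0,"ty":0.5,"tz":89,"wx":0,"wy":0,"wz":0,"claw":1},{"tx":0,"ty":0.5,"tz":89,"wx":0,"wy":0,"wz":0,"claw":1},{"tx":0,"ty":0.5,"tz":89,"wx":0,"wy":0,"wz":0,"claw":1}]}}

```text
time: 22.0
eef_pos: [0.4616, -0.0768, 0.1799]
ee_rot: [-0.0, 0.724, 0.69, -0.0]
contact_force: [1.1, 1.1, 1.6]
width: 0.0003
```

```bash
python3 look.py w18; python3 levchk.py w18 .1 .2 .3 .4
```

```text
22.0 [ 0.46156906 -0.0768155   0.1798923 ] [-0.404  0.129  1.758 -0.     1.255 -0.354] [1.1 1.1 1.6] 0.00032733581024265985
0.16718635983197386 0.4395641085555748 [1. 1. 2.]
inner-up inner-low outer-up outer-low
0.1 [323. 254.] [323. 259.] [323. 364.] [323. 357.]
0.2 [323. 248.] [323. 258.] [323. 366.] [323. 363.]
0.3 [323. 239.] [323. 254.] [323. 365.] [323. 366.]
0.4 [323. 225.] [323. 248.] [323. 358.] [323. 366.]
```

View pics/w18.png

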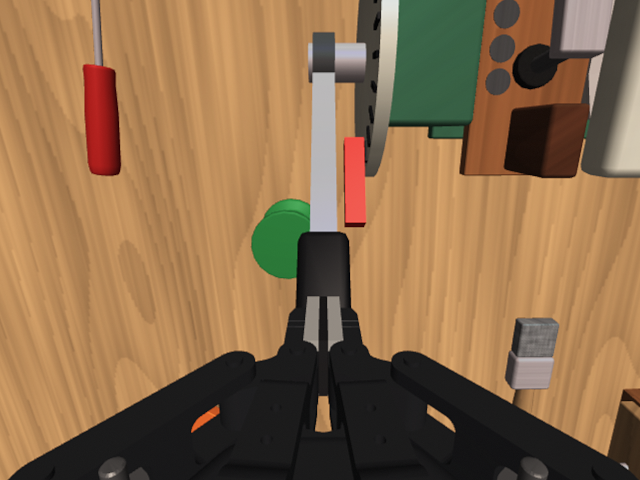

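```bash
python3 - <<'E'
from h import *
from rig import manip
np.set_printoptions(precision=4,suppress=True)
d=manip.snapshot("scene");np.save("pics/scene6.npy",d,allow_pickle=True)
cv2.imwrite("pics/s6.png",cv2.resize(d["frame"][170:290,290:450,::-1],None,fx=5,fy=5,interpolation=cv2.INTER_CUBIC))
S=cam(d)
for th in (.1,.2,.3,.4,.5):
    a=th+.349;print(th,[(5*(proj(S,p2w([-.03-r*np.cos(a),.1645,.08+r*np.sin(a)]))-[290,170])).round() for r in (0,.129,.16,.191)])
w=load("pics/w18.npy");W=cam(w,w["s"])
print("hub pred",proj(W,p2w([-.03,.1645,.08])),"tcp",proj(W,w["s"]["eef_pos"]),5*(proj(S,w["s"]["eef_pos"])-[290,170]))
for t in (.1,.2,.3):
  a=t+.349;print("tab",t,proj(W,p2w([-.03-.112*np.cos(a),.1455,.08+.112*np.sin(a)])),5*(proj(S,p2w([-.03-.112*np.cos(a),.1455,.08+.112*np.sin(a)]))-[290,170]))
E
```

```text
0.1 [array([392., 220.]), array([233., 244.]), array([192., 251.]), array([150., 257.])]
0.2 [array([392., 220.]), array([242., 229.]), array([203., 231.]), array([163., 234.])]
0.3 [array([392., 220.]), array([253., 213.]), array([216., 212.]), array([179., 210.])]
0.4 [array([392., 220.]), array([265., 198.]), array([232., 192.]), array([198., 186.])]
0.5 [array([392., 220.]), array([279., 182.]), array([249., 172.]), array([219., 162.])]
hub pred [322.537  65.099] tcp [322.6761 288.4514] [230.6836 201.7246]
tab 0.1 [353.1389 229.5786] [270.8398 263.5407]
tab 0.2 [354.6411 225.2017] [278.9415 250.3177]
tab 0.3 [356.2567 218.4746] [288.4753 236.8919]
```

View pics/s6.png

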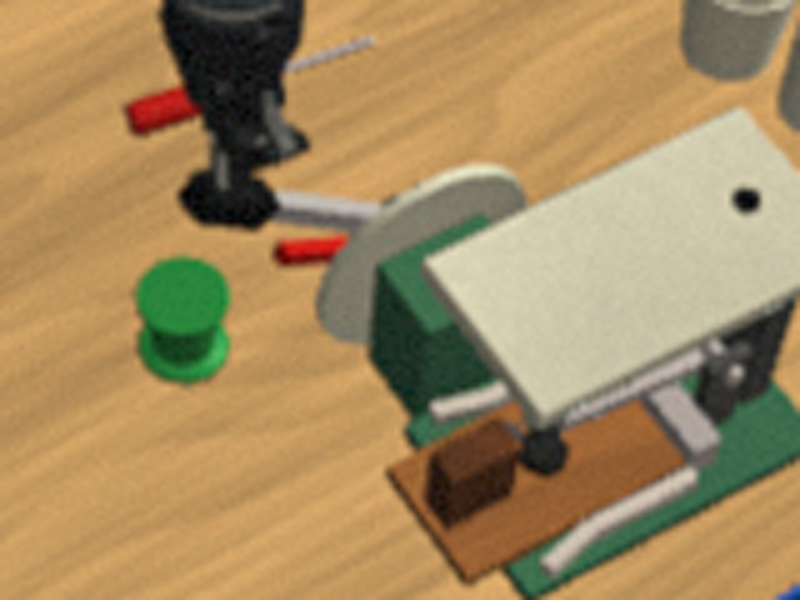

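Fingertip contact is higher than the nominal TCP, but the effect is repeatable: the lever is now at about 0.34. I'll push down 13 mm more and measure again.

Emit:
{"fn": "move_arm", "kwargs": {"series": [{"tx":0,"ty":0,"tz":5,"wx":0,"wy":0,"wz":0,"claw":1},{"tx":0,"ty":0,"tz":10,"wx":0,"wy":0,"wz":0,"claw":1},{"tx":0,"ty":0,"tz":13,"wx":0,"wy":0,"wz":0,"claw":1},{"tx":0,"ty":0,"tz":13,"wx":0,"wy":0,"wz":0,"claw":1},{"tx":0,"ty":0,"tz":13,"wx":0,"wy":0,"wz":0,"claw":1}]}}

```text
time: 22.72
eef_pos: [0.461, -0.0766, 0.1664]
ee_rot: [-0.001, 0.724, 0.69, -0.001]
contact_force: [-1.1, -0.8, -0.2]
width: -0.0004
```

Emit:
{"fn": "move_arm", "kwargs": {"series": [{"tx":0,"ty":0,"tz":-30,"wx":0,"wy":0,"wz":0,"claw":1},{"tx":0,"ty":0,"tz":-85,"wx":0,"wy":0,"wz":0,"claw":1},{"tx":0,"ty":0,"tz":-130,"wx":0,"wy":0,"wz":0,"claw":1},{"tx":-60,"ty":0,"tz":-130,"wx":0,"wy":0,"wz":0,"claw":1},{"tx":-100,"ty":0,"tz":-130,"wx":0,"wy":0,"wz":0,"claw":1},{"tx":-100,"ty":0,"tz":-130,"wx":0,"wy":0,"wz":0,"claw":1}]}}

```text
time: 23.48
eef_pos: [0.4559, -0.1789, 0.2956]
ee_rot: [-0.001, 0.725, 0.688, -0.001]
contact_force: [-0.2, 0.4, -0.3]
width: -0.0002
```

```bash
python3 look.py w19; python3 levchk.py w19 .1 .2 .3 ; python3 - <<'E'
from h import *
from rig import manip
d=manip.snapshot("scene");np.save("pics/scene7.npy",d,allow_pickle=True)
cv2.imwrite("pics/s7.png",cv2.resize(d["frame"][170:290,290:450,::-1],None,fx=5,fy=5,interpolation=cv2.INTER_CUBIC))
w=load("pics/w19.npy");W=cam(w,w["s"])
for t in (.1,.2,.3):
  a=t+.349;print("tab",t,[proj(W,p2w([-.03-r*np.cos(a),.1455,.08+r*np.sin(a)])).round() for r in (.09,.112)])
E
```

```text
23.475 [ 0.45589592 -0.17885827  0.2956115 ] [-0.601  0.103  1.504 -0.002  1.538 -0.548] [-0.2  0.4 -0.3] -0.0001788911003147645
0.32144077326274023 0.46777381169983745 [-0.  0. -0.]
inner-up inner-low outer-up outer-low
0.1 [324.  87.] [324. 104.] [324. 161.] [324. 172.]
0.2 [324.  75.] [324.  96.] [324. 148.] [324. 164.]
0.3 [323.  61.] [324.  87.] [324. 131.] [324. 153.]
tab 0.1 [array([346.,  53.]), array([346.,  77.])]
tab 0.2 [array([346.,  45.]), array([347.,  68.])]
tab 0.3 [array([347.,  36.]), array([348.,  57.])]
```

View pics/w19.png

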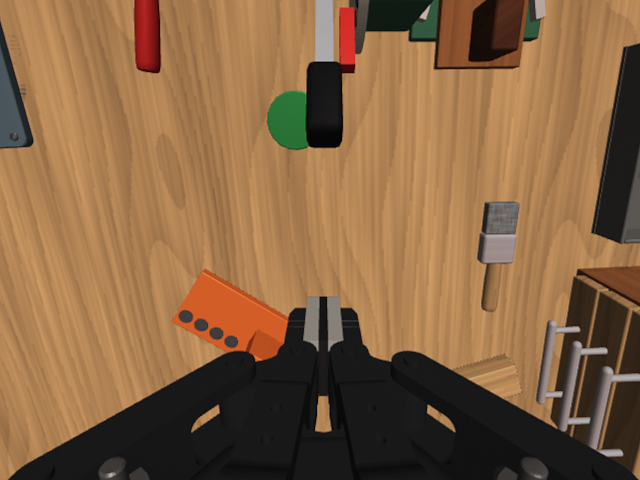

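View pics/s7.png

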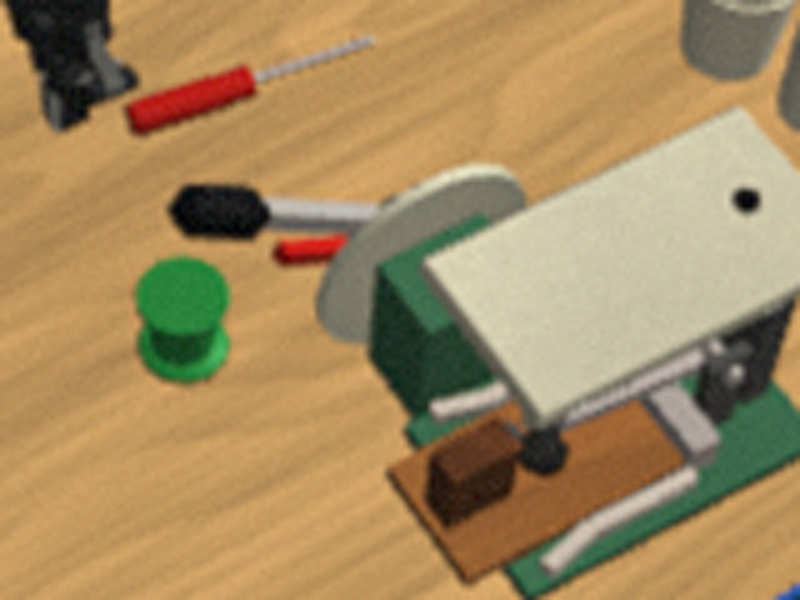

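```bash
python3 - <<'E'
from h import *
from rig import manip
s=manip.sense();Rt=toolR(1.523)
for z in (.29,.24,.17,.150): row(s,p2w([-.148,.1645,z]),Rt,0)
E
```

```text
tx 99.6 ty 0.6 tz 6.0 wx -0.003 wy -0.001 wz -0.002
tx 99.5 ty 0.8 tz 56.0 wx -0.003 wy -0.001 wz -0.002
tx 99.4 ty 1.0 tz 126.0 wx -0.003 wy -0.001 wz -0.002
tx 99.4 ty 1.1 tz 146.0 wx -0.003 wy -0.001 wz -0.002
```

Emit:
{"fn": "move_arm", "kwargs": {"series": [{"tx":50,"ty":0.5,"tz":0,"wx":0,"wy":0,"wz":0,"claw":1},{"tx":99.5,"ty":0.8,"tz":10,"wx":0,"wy":0,"wz":0,"claw":1},{"tx":99.5,"ty":1,"tz":60,"wx":0,"wy":0,"wz":0,"claw":1},{"tx":99.5,"ty":1,"tz":100,"wx":0,"wy":0,"wz":0,"claw":1},{"tx":99.5,"ty":1,"tz":120,"wx":0,"wy":0,"wz":0,"claw":1},{"tx":99.5,"ty":1,"tz":130,"wx":0,"wy":0,"wz":0,"claw":1},{"tx":99.5,"ty":1,"tz":138,"wx":0,"wy":0,"wz":0,"claw":1},{"tx":99.5,"ty":1,"tz":144,"wx":0,"wy":0,"wz":0,"claw":1},{"tx":99.5,"ty":1,"tz":146,"wx":0,"wy":0,"wz":0,"claw":1},{"tx":99.5,"ty":1,"tz":146,"wx":0,"wy":0,"wz":0,"claw":1},{"tx":99.5,"ty":1,"tz":146,"wx":0,"wy":0,"wz":0,"claw":1}]}}

```text
time: 24.95
eef_pos: [0.462, -0.077, 0.1503]
ee_rot: [-0.001, 0.725, 0.689, -0.0]
contact_force: [0.3, 0.6, 4.1]
width: -0.0001
```

```bash
python3 look.py w20; python3 levchk.py w20 .1 .2 .3
```

```text
24.95 [ 0.46200833 -0.07697597  0.15028073] [-4.040e-01  1.590e-01  1.800e+00  1.000e-03  1.185e+00 -3.540e-01] [0.3 0.6 4.1] -7.101599248844432e-05
0.14779865893098793 0.2970532372330994 [0. 1. 4.]
inner-up inner-low outer-up outer-low
0.1 [322. 273.] [322. 276.] [322. 402.] [322. 388.]
0.2 [322. 267.] [322. 276.] [322. 408.] [322. 398.]
0.3 [321. 257.] [322. 273.] [322. 412.] [322. 406.]
```

Emit:
{"fn": "move_arm", "kwargs": {"series": [{"tx":0,"ty":0,"tz":-30,"wx":0,"wy":0,"wz":0,"claw":1},{"tx":0,"ty":0,"tz":-85,"wx":0,"wy":0,"wz":0,"claw":1},{"tx":0,"ty":0,"tz":-140,"wx":0,"wy":0,"wz":0,"claw":1},{"tx":-30,"ty":0,"tz":-150,"wx":0,"wy":0,"wz":0,"claw":1},{"tx":-30,"ty":0,"tz":-150,"wx":0,"wy":0,"wz":0,"claw":1},{"tx":-30,"ty":0,"tz":-150,"wx":0,"wy":0,"wz":0,"claw":1}]}}

```text
time: 25.75
eef_pos: [0.46, -0.1065, 0.299]
ee_rot: [-0.003, 0.725, 0.689, -0.001]
contact_force: [-0.5, 0.5, -0.1]
width: 0.0001
```

```bash
python3 look.py w21; python3 levchk.py w21 .1 .2 .3 ; python3 - <<'E'
from h import *
from rig import manip
d=manip.snapshot("scene");np.save("pics/scene8.npy",d,allow_pickle=True)
cv2.imwrite("pics/s8.png",cv2.resize(d["frame"][170:290,290:450,::-1],None,fx=5,fy=5,interpolation=cv2.INTER_CUBIC))
w=load("pics/w21.npy");W=cam(w,w["s"])
for t in (.1,.2,.3):
  a=t+.349;print("tab",t,[proj(W,p2w([-.03-r*np.cos(a),.1455,.08+r*np.sin(a)])).round() for r in (.09,.112)])
cv2.imwrite("pics/z21.png",cv2.resize(w["frame"][60:260,240:440,::-1],None,fx=3,fy=3,interpolation=cv2.INTER_CUBIC))
E
```

```text
25.75 [ 0.46002947 -0.10647486  0.29898935] [-4.650e-01  7.000e-02  1.533e+00  1.000e-03  1.545e+00 -4.140e-01] [-0.5  0.5 -0.1] 5.463730442447727e-05
0.27979004656166206 0.666087035687666 [-0.  0. -0.]
inner-up inner-low outer-up outer-low
0.1 [324. 178.] [324. 187.] [324. 248.] [324. 252.]
0.2 [323. 171.] [324. 183.] [324. 242.] [324. 250.]
0.3 [323. 161.] [324. 178.] [324. 233.] [324. 245.]
tab 0.1 [array([344., 142.]), array([344., 165.])]
tab 0.2 [array([345., 137.]), array([345., 159.])]
tab 0.3 [array([345., 131.]), array([346., 153.])]
```

View pics/z21.png

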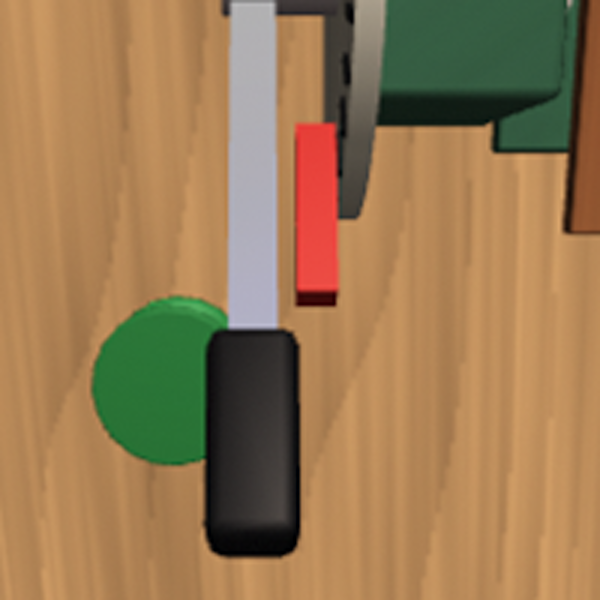

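View pics/s8.png

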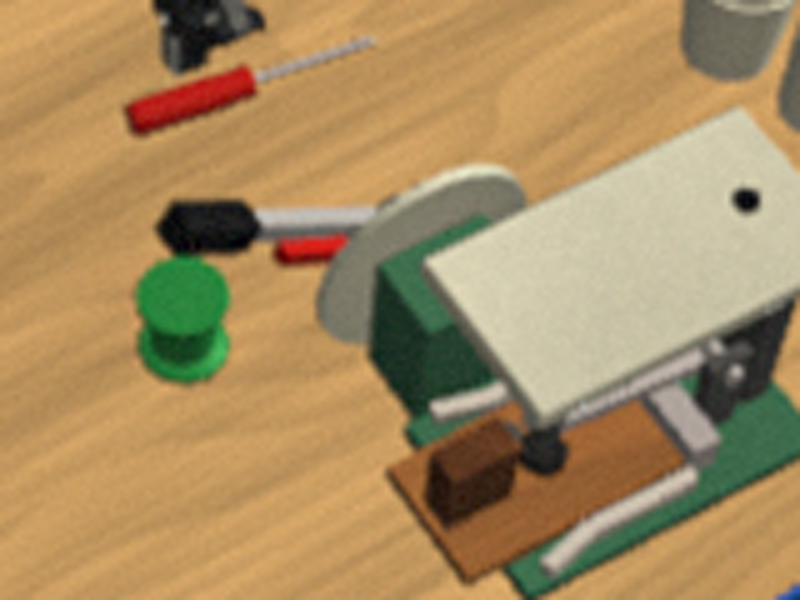

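```bash
cat > cen.py <<'E'
import sys
from h import *
np.set_printoptions(precision=4,suppress=True)
wn,sn=sys.argv[1],sys.argv[2]
w=load(f"pics/{wn}.npy");W=cam(w,w["s"]);d=load(f"pics/{sn}.npy");S=cam(d)
def blob(f,m,guess):
    n,l,st,c=cv2.connectedComponentsWithStats(m.astype(np.uint8))
    b=min(range(1,n),key=lambda i:np.linalg.norm(c[i]-guess)+(1e3 if st[i][4]<40 else 0))
    p=cv2.findContours((l==b).astype(np.uint8),cv2.RETR_EXTERNAL,cv2.CHAIN_APPROX_NONE)[0][0]
    return np.array(cv2.minAreaRect(p)[0]),c[b],st[b]
def g3(th,r,y): a=th+.349;return p2w([-.03-r*np.cos(a),y,.08+r*np.sin(a)])
for nm,msk,r,y,guess in (("lever",lambda f:f.max(2)<60,.16,.1645,.24),("tab",lambda f:(f[:,:,0]>110)&(f[:,:,1]<90)&(f[:,:,2]<90),.1,.1455,.2)):
    uw=blob(w["frame"],msk(w["frame"].astype(int)),proj(W,g3(guess,r,y)));us=blob(d["frame"],msk(d["frame"].astype(int)),proj(S,g3(guess,r,y)))
    print(nm,uw,us)
    for k in (0,1):
        p,g=tri(W,uw[k],S,us[k]);q=w2p(p);print("  tri",q,g,"r",np.hypot(q[0]+.03,q[2]-.08),"ang",np.arctan2(q[2]-.08,-q[0]-.03)-.349)
E
python3 cen.py w21 scene8; python3 cen.py w19 scene7; python3 cen.py w2 scene0
```

```text
lever (array([323.5, 207.5]), array([322.7578, 205.6639]), array([ 308,  170,   32,   76, 1961], dtype=int32)) (array([331.5, 215.5]), array([331.1595, 215.1779]), array([322, 211,  20,  10, 163], dtype=int32))
  tri [-0.1633  0.1646  0.1649] 0.00013538042659172673 r 0.15805321446677614 ang 0.21844190527236518
  tri [-0.1626  0.1659  0.1641] 0.002076224960680699 r 0.1570493295194755 ang 0.21637982484144203
tab (array([345., 131.]), array([344.7235, 128.7321]), array([338, 101,  15,  61, 810], dtype=int32)) (array([352.123 , 219.3525]), array([351.8235, 218.9559]), array([345, 216,  15,   7,  68], dtype=int32))
  tri [-0.1022  0.1456  0.1255] 0.0013961831545712794 r 0.0853585016003306 ang 0.2126600813383206
  tri [-0.1013  0.1465  0.1258] 0.0038050739468552244 r 0.08475220606641092 ang 0.22136231243892834
lever (array([325.18, 104.24]), array([324.6895, 103.2302]), array([ 306,   62,   49,   86, 3076], dtype=int32)) (array([333.5446, 212.0545]), array([333.4753, 212.0309]), array([324, 207,  20,  11, 162], dtype=int32))
  tri [-0.1562  0.1637  0.1784] 0.001412832821325651 r 0.16002710
[... 662 characters left out ...]
ray([341.5, 203. ]), array([341.3586, 202.9655]), array([333, 197,  18,  13, 145], dtype=int32))
  tri [-0.1308  0.1621  0.2063] 0.0017040615625932914 r 0.16156775054867734 ang 0.548239743524923
  tri [-0.1307  0.1643  0.2042] 0.0002621864620827685 r 0.15989323733007593 ang 0.540566769076208
tab (array([344.5, 176.5]), array([344.5286, 175.0325]), array([338, 150,  14,  54, 647], dtype=int32)) (array([351.627 , 219.8976]), array([351.7407, 219.6296]), array([345, 217,  14,   6,  54], dtype=int32))
  tri [-0.102   0.1462  0.1211] 0.003945650871577421 r 0.08286508123253732 ang 0.16995794171090994
  tri [-0.1009  0.1465  0.1213] 0.004871016026793587 r 0.08199319719576176 ang 0.17833993568595985
```

```bash
python3 - <<'E'
from h import *
from rig import manip
s=manip.sense()
row(s,[.54,-.25,.22],toolR(1.523,np.radians(35)),0)
E
```

```text
tx -139.8 ty 87.3 tz 78.3 wx -0.004 wy 0.608 wz -0.004
```

Emit:
{"fn": "move_arm", "kwargs": {"series": [{"tx":-60,"ty":0,"tz":0,"wx":0,"wy":0.1,"wz":0,"claw":1},{"tx":-120,"ty":20,"tz":20,"wx":0,"wy":0.25,"wz":0,"claw":1},{"tx":-140,"ty":87,"tz":78,"wx":0,"wy":0.43,"wz":0,"claw":1},{"tx":-140,"ty":87,"tz":78,"wx":0,"wy":0.608,"wz":0,"claw":1},{"tx":-140,"ty":87,"tz":78,"wx":0,"wy":0.608,"wz":0,"claw":1},{"tx":-140,"ty":87,"tz":78,"wx":0,"wy":0.608,"wz":0,"claw":1},{"tx":-140,"ty":87,"tz":78,"wx":0,"wy":0.608,"wz":0,"claw":1}]}}

```text
time: 26.72
eef_pos: [0.5402, -0.249, 0.2241]
ee_rot: [-0.206, 0.691, 0.659, 0.216]
contact_force: [-0.7, 0.8, 0.4]
width: -0.0003
```

```bash
python3 look.py w22; python3 - <<'E'
from h import *
np.set_printoptions(precision=0,suppress=True)
w=load("pics/w22.npy");W=cam(w,w["s"])
for t in (.1,.15,.2,.25,.3):
  a=t+.349;u=np.array([-np.cos(a),np.sin(a)]);v=np.array([np.sin(a),np.cos(a)])
  P=lambda r,k,y:proj(W,p2w([-.03+(u*r+v*k)[0],y,.08+(u*r+v*k)[1]]))
  print(t,"tab top L,R",P(.112,.006,.1515),P(.112,.006,.1395),"cen",P(.112,0,.1455),"lever end c",P(.191,0,.1645),"grip inner up",P(.129,.013,.1645))
E
```

```text
26.725 [ 0.54021029 -0.24901302  0.2240838 ] [-0.879  0.569  1.177  0.41   1.845 -0.81 ] [-0.7  0.8  0.4] -0.0002747921268891104
0.1 tab top L,R [240.  98.] [253.  98.] cen [248. 105.] lever end c [208. 154.] grip inner up [220.  99.]
0.15 tab top L,R [239.  92.] [253.  92.] cen [247.  99.] lever end c [205. 142.] grip inner up [219.  91.]
0.2 tab top L,R [238.  85.] [252.  85.] cen [246.  92.] lever end c [202. 130.] grip inner up [217.  83.]
0.25 tab top L,R [237.  78.] [251.  78.] cen [245.  86.] lever end c [199. 117.] grip inner up [216.  75.]
0.3 tab top L,R [236.  71.] [250.  71.] cen [244.  79.] lever end c [197. 103.] grip inner up [215.  66.]
```

View pics/w22.png

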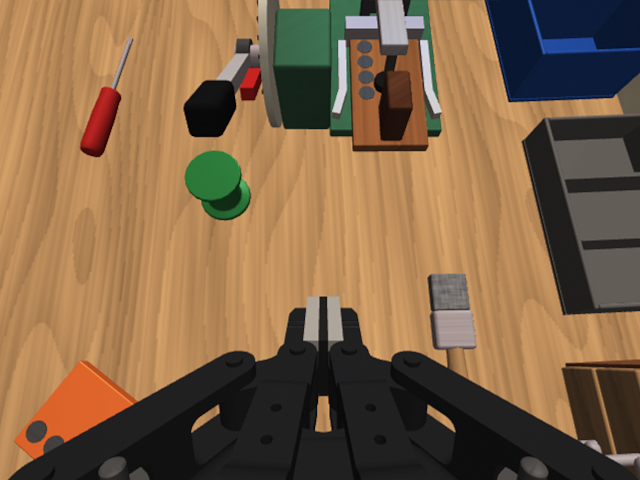

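```bash
python3 - <<'E'
from h import *
w=load("pics/w22.npy")
cv2.imwrite("pics/z22.png",cv2.resize(w["frame"][30:150,170:290,::-1],None,fx=5,fy=5,interpolation=cv2.INTER_CUBIC))
cv2.imwrite("pics/z22b.png",cv2.resize(w["frame"][0:160,320:450,::-1],None,fx=3.7,fy=3.7,interpolation=cv2.INTER_CUBIC))
E
```

```text
(no output)
```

View pics/z22.png

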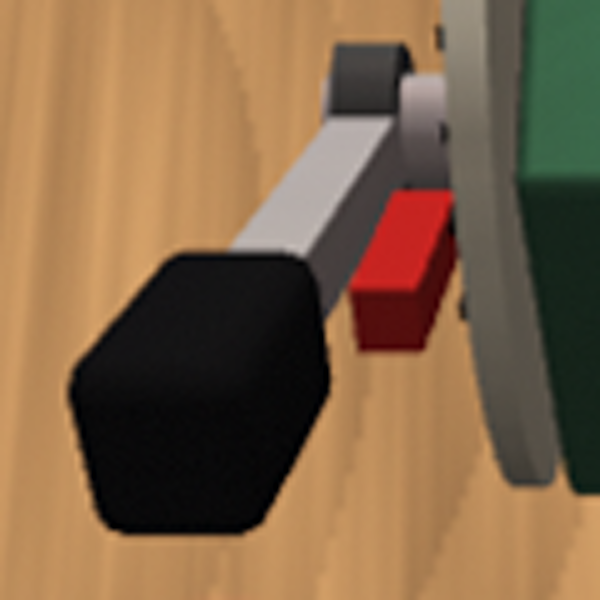

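View pics/z22b.png

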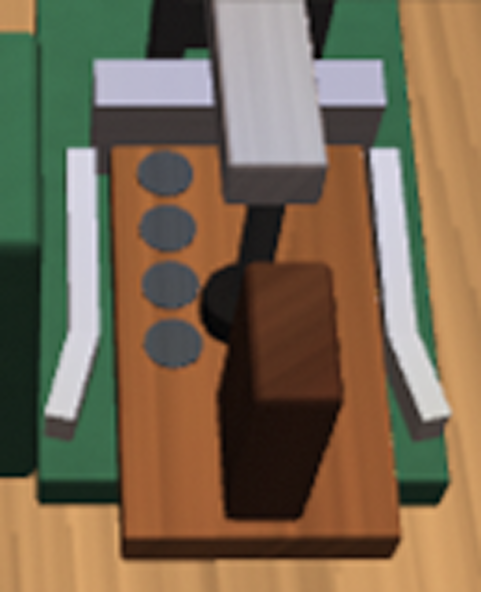

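The lever reads 0.22–0.235 and the tab 0.185–0.2. That is within tolerance, but I'll nudge it another 5 mm down to centre it.

```bash
python3 - <<'E'
from h import *
from rig import manip
s=manip.sense();Rt=toolR(1.523)
for p in ([-.20,.1645,.29],[-.148,.1645,.29]): row(s,p2w(p),Rt,0)
E
```

```text
tx 132.8 ty -86.7 tz 12.1 wx 0.000 wy -0.605 wz -0.000
tx 175.6 ty -86.8 tz 41.6 wx 0.000 wy -0.605 wz -0.000
```

Emit:
{"fn": "move_arm", "kwargs": {"series": [{"tx":40,"ty":-20,"tz":-40,"wx":0,"wy":-0.18,"wz":0,"claw":1},{"tx":80,"ty":-50,"tz":-20,"wx":0,"wy":-0.36,"wz":0,"claw":1},{"tx":133,"ty":-87,"tz":12,"wx":0,"wy":-0.54,"wz":0,"claw":1},{"tx":133,"ty":-87,"tz":12,"wx":0,"wy":-0.605,"wz":0,"claw":1},{"tx":175.5,"ty":-87,"tz":41.5,"wx":0,"wy":-0.605,"wz":0,"claw":1},{"tx":175.5,"ty":-87,"tz":41.5,"wx":0,"wy":-0.605,"wz":0,"claw":1},{"tx":175.5,"ty":-87,"tz":41.5,"wx":0,"wy":-0.605,"wz":0,"claw":1}]}}

```text
time: 27.65
eef_pos: [0.4611, -0.0765, 0.2925]
ee_rot: [0.003, 0.723, 0.691, 0.001]
contact_force: [0.4, -0.4, 0.8]
width: -0.0
```

```bash
python3 - <<'E'
from h import *
from rig import manip
s=manip.sense();Rt=toolR(1.523);print(s["eef_pos"])
for p in ([-.148,.1645,.155],[-.148,.1645,.145]): row(s,p2w(p),Rt,0)
E
```

```text
[ 0.46107015 -0.07654259  0.29245201]
tx -0.0 ty -0.2 tz 137.5 wx 0.005 wy 0.003 wz 0.002
tx -0.0 ty -0.2 tz 147.5 wx 0.005 wy 0.003 wz 0.002
```

Emit:
{"fn": "move_arm", "kwargs": {"series": [{"tx":0,"ty":0,"tz":60,"wx":0,"wy":0,"wz":0,"claw":1},{"tx":0,"ty":0,"tz":110,"wx":0,"wy":0,"wz":0,"claw":1},{"tx":0,"ty":0,"tz":130,"wx":0,"wy":0,"wz":0,"claw":1},{"tx":0,"ty":0,"tz":140,"wx":0,"wy":0,"wz":0,"claw":1},{"tx":0,"ty":0,"tz":145,"wx":0,"wy":0,"wz":0,"claw":1},{"tx":0,"ty":0,"tz":147.5,"wx":0,"wy":0,"wz":0,"claw":1},{"tx":0,"ty":0,"tz":147.5,"wx":0,"wy":0,"wz":0,"claw":1},{"tx":0,"ty":0,"tz":147.5,"wx":0,"wy":0,"wz":0,"claw":1},{"tx":0,"ty":0,"tz":100,"wx":0,"wy":0,"wz":0,"claw":1},{"tx":0,"ty":0,"tz":40,"wx":0,"wy":0,"wz":0,"claw":1},{"tx":-30,"ty":0,"tz":-7,"wx":0,"wy":0,"wz":0,"claw":1},{"tx":-30,"ty":0,"tz":-7,"wx":0,"wy":0,"wz":0,"claw":1}]}}

```text
time: 29.15
eef_pos: [0.4615, -0.1085, 0.3034]
ee_rot: [0.007, 0.724, 0.69, 0.002]
contact_force: [0.2, 0.3, 0.2]
width: -0.0006
```

```bash
python3 look.py w23; python3 - <<'E'
from h import *
from rig import manip
d=manip.snapshot("scene");np.save("pics/scene9.npy",d,allow_pickle=True)
cv2.imwrite("pics/s9.png",cv2.resize(d["frame"][150:310,240:480,::-1],None,fx=3.3,fy=3.3,interpolation=cv2.INTER_CUBIC))
d=manip.snapshot("top");np.save("pics/top9.npy",d,allow_pickle=True);cv2.imwrite("pics/top9.png",d["frame"][:,:,::-1])
E
python3 cen.py w23 scene9; python3 levchk.py w23 .1 .2 .3
```

```text
29.15 [ 0.46148322 -0.10849928  0.30335636] [-4.660e-01  5.900e-02  1.535e+00 -1.000e-03  1.534e+00 -4.190e-01] [0.2 0.3 0.2] -0.0006363949669159984
lever (array([319., 204.]), array([318.0757, 202.7656]), array([ 304,  167,   31,   75, 1809], dtype=int32)) (array([330.9724, 216.169 ]), array([330.5569, 216.1677]), array([321, 211,  21,  11, 167], dtype=int32))
  tri [-0.1649  0.1647  0.1626] 0.00037343404715846194 r 0.15817459502178552 ang 0.20044707300442677
  tri [-0.1648  0.166   0.1607] 0.0018188533430518264 r 0.15705381790379153 ang 0.19039767496603477
tab (array([340. , 125.5]), array([339.799 , 124.4644]), array([333,  97,  15,  58, 801], dtype=int32)) (array([352.1681, 219.3484]), array([351.8209, 218.9254]), array([345, 216,  15,   7,  67], dtype=int32))
  tri [-0.1014  0.1458  0.1246] 0.0022683422269906975 r 0.08416390398375427 ang 0.2092012557879852
  tri [-0.1012  0.1465  0.1258] 0.003962990374880704 r 0.08469641219233898 ang 0.22260518825141684
0.2844388887720689 0.6688669005139218 [0. 0. 0.]
inner-up inner-low outer-up outer-low
0.1 [319. 173.] [319. 183.] [319. 243.] [319. 247.]
0.2 [319. 166.] [319. 179.] [319. 237.] [319. 245.]
0.3 [319. 157.] [319. 174.] [319. 228.] [319. 240.]
```

View pics/w23.png

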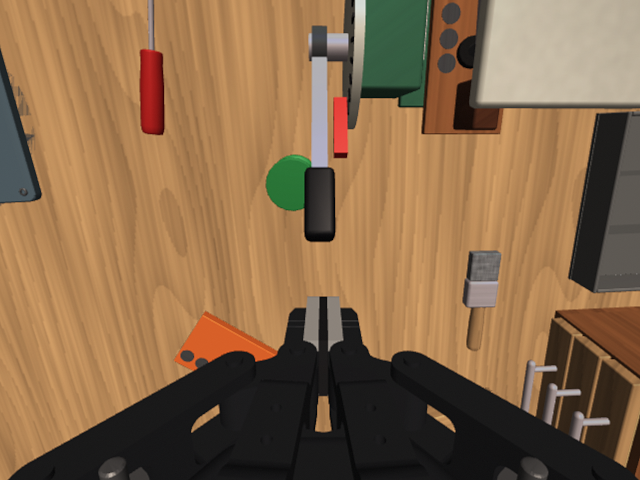

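View pics/s9.png

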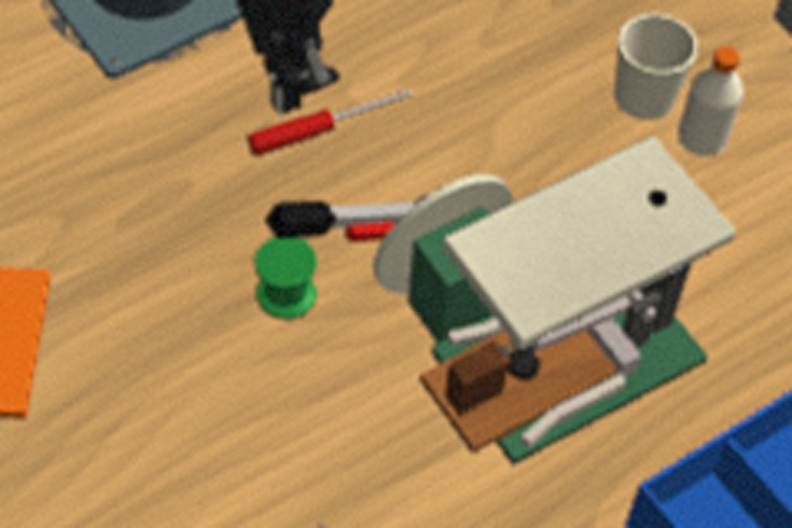

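The lever reads about 0.195 and the tab about 0.2, the pad is on the board, the board hasn't moved and the tool is clear. Handing in.

```bash
python3 -c "
from rig import manip
print(manip.close_job())"
```

```text
the job is handed in; nothing more can be done
None
```

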